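# Pack the media bottles in the transport case

## Robot

A 6-joint arm with a two-finger parallel gripper is mounted at the origin on the work surface. World frame = base frame: x ahead of the robot, y to its left, z up, the work surface at z = 0. Lengths are in mm, angles in rad, forces in N, time in s.
With the tool pointing down it reaches from about 400 to 925 mm from the base axis. Payload 12.5 kg.
Tool frame: the origin (TCP) lies at the very end of the fingers, on their centre line; the grasp point (between the pads) lies 19 mm behind it (env.tcp_to_grasp is the distance from the TCP to the grasp point, in mm); z points along the fingers, x is the direction in which the jaws open and shut, and the axes are right-handed (so a half turn about z gives the same grasp; the last joint's range is limited). The gripper opens to 95 mm and grips with 3 to 60 N. Pads are 20 mm wide; open, the fingers measure 119 mm over their backs; the gripper's body (75 mm by 180 mm) begins 59 mm behind the grasp point.
Start: joints at [-1.218, 0.491, 1.559, -0, 1.092, -0.106], TCP at [276.82, -560.373, 214.661] pointing down, gripper open.
Joint ranges: [-3.1, 3.1], [-0.84, 2.19], [0.05, 2.79], [-1.13, 4.28], [0.06, 2.93], [-2.69, 2.69]. Speed limits (rad/s): [2.22, 2.22, 2.79, 3.14, 3.14, 3.14].

## Interface

Orientations are given as [roll, pitch, yaw] about the fixed x, y, z axes, in that order (R = Rz(yaw) Ry(pitch) Rx(roll)).
In Python, from cell import env, vision, job gives the robot as it stands.
- The arm moves only by the shell command python3 -m pendant 'ROWS' [OPENING]. ROWS is JSON, a list of rows, each a list of 4 numbers: the shift along the tool's x, y, z in mm, then the turn about the tool's z in degrees. In form: [[tx, ty, tz, turn], ...]. A call has 1 to 8 rows; each row is the pose to reach, as a shift and turn from the pose measured when the call began, along the tool's axes at that moment; what a row does not reach only later rows make up. A row lasts 1/8 s, in which the tool goes at most 62.5 mm and 10.7 degrees, less where a joint would pass 70% of its speed; a pose out of reach is approached as far as the arm can. A call with a gripper value outside its range is refused whole. OPENING is the closure, from 0 (fully open) to 1 (shut), set as the call begins (- or left out, the last holds). The fingers move at their own pace and stop on an object; the grip force is fixed at half the most. Time passes only in rows, so rows that repeat a pose let the fingers close. It gives the time, the measured TCP pose, the force and the opening at its end, in the units of the state.
- env.state(): the state, without advancing time (a new reading comes with each control period).
- vision.read_camera(name): name is "scene" or "top" or "wrist"; returns a dict with "pixels" (384x512x3 uint8, red, green, blue), "intrinsics" (3x3 intrinsics, pixels), "k1" (the pictures are not rectified: a ray, as slopes to the right and down, at radius r is drawn at 1 + k1 r^2 times it, then the intrinsics apply), "R" (3x3) and "t" (3): a world point X has camera coordinates R X + t; the wrist camera has in their place "tool_from_camera" (4x4, takes a point from camera to tool coordinates, whose origin is the TCP and whose axes are the tool frame's). Camera axes: x right, y down, z forward; pixel columns grow to the right and rows downward; lengths in mm; the calibration is good to about 2 mm. A picture is of the moment at which its call begins: read the wrist's pose just before it. There is no depth.
- job.job_done(): hands the job in, once; it reports no verdict.
Trained networks look in a picture, given as the dict that the camera call returned (one of the last four; its "shot" number tells which), for a name from the list of things; names that differ only in an ending like _2 or _b are one class to them, and where a whole thing is asked for, a point or a joint stands for the part that bears it (a point fixed in the world has none). Each returns a list of dicts, best first, with "confidence" (0 to 1); they miss things now and then, are a little off and sometimes report something else, mostly with a low value. They report only what shows in the picture. A call takes as long as a camera call. They do not tell look-alikes from the thing itself.
- vision.find_in(picture, query): "at" ([x, y, z] in mm, in the coordinates of the camera as it stood for that picture, good to about 4 mm: the middle of the surface that is visible of it).
- vision.regions_of(picture, query): "pixels" (384x512 bool, what is visible of it).
The state is a dict: "t": time; "joints": joint angles; "qvel": joint speeds; "tau": joint torques, N m; "eef_pos": TCP position; "tcp_rot": TCP orientation; "ft_force": force on the tool from outside, world axes, zero at the start; "moment": the same for the moment, N m; "opening": opening from 0.0 (shut) to 1.0 (fully open).
Only numpy, scipy, OpenCV 4.12 (cv2) and the standard library are available. Lean on these libraries where they do the work, as an engineer would, in place of code of your own. Each camera call takes 0.05 s, during which the arm holds its last target.

## Task

Pack the culture media for transport: with the spatula, lever the case's lid up at the pry slot and swing it fully open, then stand every bottle upright in a cell of its own, leaving the blue cool pack in its cell. Shut the lid fully and have the spatula lying back inside its white tray at the end; leave everything else on the bench where it is.

Things in the scene. Friction and masses are not known exactly. Their poses are not given: they have to be found in the camera images.
- case: White transport case, fixed; base 168 mm deep (its x), 242 mm wide (its y), 62 mm high, walls 8 mm. Origin: centre of the underside, on the bench. Its front faces its own -x (roughly world -y, the robot's right); a lip along the whole front sticks out 24 mm, top level with the rim at 62 mm. The lid's hinge runs along its y at x = +84 mm, z = 62 mm.
- cells (a point): Centre of the case's inner floor, 8 mm above the bench, axes as the case's. 2 rows of 3 cells, in dark grey foam, are centred at x = -38 or +38 mm, y = -74, 0 or +74 mm from here. The dividers are 4 mm thick, their tops 46 mm above the bench; a cell measures 74 mm (x) by 70 mm or more (y).
- slot (a point): Pry slot: centre of its mouth, at the outer edge of the front lip, 58 mm above the bench. A gap under the lid's lip, 46 mm wide (case y), 8 mm high (54 to 62 mm above the bench), 24 mm deep (case +x), blind at the front wall. Its floor is blue, and so is a patch on the lid's lip above it.
- lid (a joint): Angle of the pale blue lid, rad: 0 shut, 1.65 fully open (stop; upright, leaning a little back). A shell 50 mm deep (top 112 mm above the bench when shut), walls 8 mm, with a front lip 24 mm deep, 8 mm thick, flush on the base's lip: no finger gets under it. Stiff hinge: it stays at any angle; at the lip 2 to 4 N raise it, 1 to 2 N push it down.
- lid_hinge (a point): Middle of the lid's hinge line, 62 mm above the bench. The hinge axis is the case's y.
- lid_edge (a point): Middle of the outer lower edge of the lid's front lip; moves with the lid, 192 mm from the hinge line; right above the mouth of the slot when shut.
- tray: White instrument tray fixed to the bench, 210 mm (its x) x 105 mm (its y), rim 12 mm high, floor 3 mm, walls 3 mm. Origin: centre of the underside.
- spatula: Flat steel spatula with a black handle, lying in the tray, blade along its +x. Handle x -92 to +2 mm, 16 mm wide (y), 20 mm high (z 0 to 20 mm); blade 20 mm wide, 3 mm thick, at z = 10 mm, to x = +77 mm. Origin: on the underside near the front end of the handle; mass 0.09 kg, balance point about x = -30 mm.
- spatula_tip (a point): Middle of the blade's end, x = 77 mm, z = 10 mm in the spatula's frame.
- spatula_end (a point): Middle of the handle's rear end, x = -92 mm, z = 10 mm in the spatula's frame.
- mat: Thin teal bench mat, 260 x 180 mm, 2 mm thick, fixed; the bottles stand on it. Origin: centre of the underside.
- bottle1: Pink media bottle with a red cap, standing on the mat: body 56 mm diameter, shoulder from 54 mm, cap 40 mm diameter from 62 to 88 mm high, mass 0.11 to 0.23 kg. Origin: centre of the underside, z up. 3 to 5 of the five bottles are present, in any places.
- bottle2: Pink media bottle with a red cap, standing on the mat: body 56 mm diameter, shoulder from 54 mm, cap 40 mm diameter from 62 to 88 mm high, mass 0.11 to 0.23 kg. Origin: centre of the underside, z up. 3 to 5 of the five bottles are present, in any places.
- bottle3: Pink media bottle with a red cap, standing on the mat: body 56 mm diameter, shoulder from 54 mm, cap 40 mm diameter from 62 to 88 mm high, mass 0.11 to 0.23 kg. Origin: centre of the underside, z up. 3 to 5 of the five bottles are present, in any places.
- bottle4: Pink media bottle with a red cap, standing on the mat: body 56 mm diameter, shoulder from 54 mm, cap 40 mm diameter from 62 to 88 mm high, mass 0.11 to 0.23 kg. Origin: centre of the underside, z up. 3 to 5 of the five bottles are present, in any places.
- bottle5: Pink media bottle with a red cap, standing on the mat: body 56 mm diameter, shoulder from 54 mm, cap 40 mm diameter from 62 to 88 mm high, mass 0.11 to 0.23 kg. Origin: centre of the underside, z up. 3 to 5 of the five bottles are present, in any places.
- pack1: Blue cool pack 52 x 52 mm, 80 mm high, with a small white stopper; stands upright in a cell of the case (under the lid at the start). Origin: centre of the underside. Only one of the three is present; which one, and so its cell, varies.
- pack2: Blue cool pack 52 x 52 mm, 80 mm high, with a small white stopper; stands upright in a cell of the case (under the lid at the start). Origin: centre of the underside. Only one of the three is present; which one, and so its cell, varies.
- pack3: Blue cool pack 52 x 52 mm, 80 mm high, with a small white stopper; stands upright in a cell of the case (under the lid at the start). Origin: centre of the underside. Only one of the three is present; which one, and so its cell, varies.
- specimen_cup: Orange lidded specimen cup, 66 mm diameter, 60 mm high, at the back beyond the case. Bystander. Origin: centre of the underside.
- dishes: Stack of three pale culture dishes, 90 mm diameter, 41 mm high, beyond the bottles. Bystander. Origin: centre of the underside.
- timer: White bench timer, 60 x 65 x 18 mm, near the robot. Bystander. Origin: centre of the underside.
- marker: Black marker pen, 120 mm long, 13 mm thick, near the robot. Bystander. Origin: centre of the underside.
- tube_rack: White tube rack, 60 x 160 mm, about 105 mm high with its tubes, at the back. Bystander. Origin: centre of the underside.
There are look-alikes about, which are no part of the job. What is shaped like the spatula but brown or purple is not meant.

How it is judged:
By the outcome, as a careful person would: the job done as asked, in the order asked, and still so for the second after the job is handed in, with the robot touching nothing.
Of bottle1, bottle2, bottle3, bottle4, bottle5 only 3 to 5 are there at a start; the rules pass over those that are not, and their reading is None.
Of pack1, pack2, pack3 only 1 to 1 are there at a start; the rules pass over those that are not, and their reading is None.
At some moment in a run one of bottle1, bottle2, bottle3, bottle4, bottle5 may be knocked a few centimetres aside while the robot is not near it.
It also fails if it takes over 210 s, if anything falls off the work surface, if the arm or the gripper's body presses on something with over 40 N, if the wrist force passes 120 N, or if a joint passes its speed limit or range.

## Working session

There is one attempt and no reset: what is moved stays moved. The work goes in short steps, Python scripts to look and compute and a shell command to move; the robot and the scene stay as the last step left them, time stands still between calls to the robot, and variables do not carry over. Pictures are saved under pics/ and viewed, and the job is handed in when it is done.

I'll start by looking at the workspace and the first pictures.

```bash
ls -la; mkdir -p pics; cat > h.py <<'E'
import numpy as np, cv2
from scipy.spatial.transform import Rotation as Ro
from cell import env, vision, job
def Rt(s=None):
    s=s or env.state(); return Ro.from_euler('xyz',s['tcp_rot']).as_matrix(), np.array(s['eef_pos'])
def shot(name,fn=None):
    s=env.state(); p=vision.read_camera(name)
    if name=='wrist':
        R,t=Rt(s); T=np.array(p['tool_from_camera']); Rc=R@T[:3,:3]; c=R@T[:3,3]+t
    else:
        Rw=np.array(p['R']); Rc=Rw.T; c=-Rw.T@np.array(p['t'])
    p['Rc']=Rc; p['c']=c
    if fn: cv2.imwrite('pics/'+fn+'.png',np.array(p['pixels'])[:,:,::-1])
    return p
def ray(p,uv):
    K=np.array(p['intrinsics']); k=p['k1']
    d=np.array([[ (uv[0]-K[0,2])/K[0,0],(uv[1]-K[1,2])/K[1,1]]]).ravel()
    rd=np.linalg.norm(d); r=rd
    for _ in range(30): r=rd/(1+k*r*r)
    x=d*(r/rd if rd>0 else 1)
    v=p['Rc']@np.array([x[0],x[1],1]); return v/np.linalg.norm(v)
def atz(p,uv,z):
    v=ray(p,uv); return p['c']+v*(z-p['c'][2])/v[2]
def tri(obs):
    A=np.zeros((3,3));b=np.zeros(3)
    for p,uv in obs:
        v=ray(p,uv);M=np.eye(3)-np.outer(v,v);A+=M;b+=M@p['c']
    X=np.linalg.solve(A,b)
    return X,[np.linalg.norm((np.eye(3)-np.outer(ray(p,uv),ray(p,uv)))@(X-p['c'])) for p,uv in obs]
def proj(p,X):
    x=p['Rc'].T@(np.array(X,float)-p['c']); a=x[:2]/x[2]; a=a*(1+p['k1']*(a@a)); K=np.array(p['intrinsics'])
    return K[0,0]*a[0]+K[0,2],K[1,1]*a[1]+K[1,2]
def w(p,at): return p['Rc']@np.array(at)+p['c']
def totool(X,s=None):
    R,t=Rt(s); return R.T@(np.array(X)-t)
E
python3 - <<'E'
from h import *
for n in ['scene','top','wrist']:
    p=shot(n,n+'0'); print(n,p['c'],p['Rc'].round(3).tolist(),np.array(p['intrinsics']).tolist(),p['k1'])
s=env.state();print(s)
E
```

```text
total 12
drwxr-xr-x  3 agent agent 4096 Dec  7 03:29 .
drwxr-xr-x 23 root  root  4096 Dec  7 03:29 ..
drwxr-xr-x  2 agent agent 4096 Dec  7 03:29 pics
scene [ 799.18684585 -552.39731608 1008.80546358] [[0.903, 0.366, -0.225], [0.429, -0.773, 0.467], [-0.003, -0.519, -0.855]] [[377.1786891086361, 0.0, 254.45991793131574], [0.0, 377.1786891086361, 189.93012263239186], [0.0, 0.0, 1.0]] -0.11396758463978764
top [ 425.36684474  -71.6856223  1493.63949247] [[-0.014, -0.996, 0.084], [-1.0, 0.015, 0.013], [-0.014, -0.084, -0.996]] [[422.3470496785767, 0.0, 250.81824495526777], [0.0, 422.3470496785767, 194.96287745875753], [0.0, 0.0, 1.0]] -0.06777953951925422
wrist [ 344.82478148 -526.53949432  384.21359233] [[0.443, -0.862, -0.244], [-0.896, -0.427, -0.12], [-0.001, 0.272, -0.962]] [[275.9873980538192, 0.0, 257.8727888722637], [0.0, 275.9873980538192, 192.6889774253503], [0.0, 0.0, 1.0]] 0.008120933721026513
{'t': 0.15, 'joints': array([-1.21760680e+00,  4.91394515e-01,  1.55925633e+00, -6.96431747e-06,
        1.09170917e+00, -1.05624739e-01]), 'qvel': array([-0.00069653, -0.00254351, -0.00177527, -0.00105263, -0.00151058,
       -0.00013371]), 'tau': array([ 2.80753549e-03, -6.12898493e+01, -2.58278114e+01,  6.92928024e-02,
        4.73363337e-02, -8.39322024e-05]), 'eef_pos': array([ 276.75490424, -560.21405905,  214.23080346]), 'tcp_rot': array([-3.14151789e+00,  7.63739662e-04, -1.11197882e+00]), 'ft_force': array([ 0.1037624 , -0.63288306,  0.65881113]), 'moment': array([-0.01449072,  0.05738702, -0.03800143]), 'opening': 0.999003705281424}
```

View pics/scene0.png

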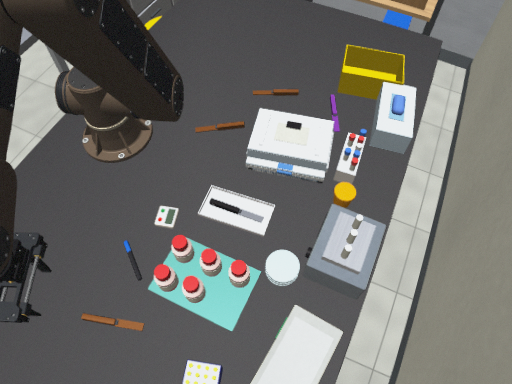

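View pics/top0.png

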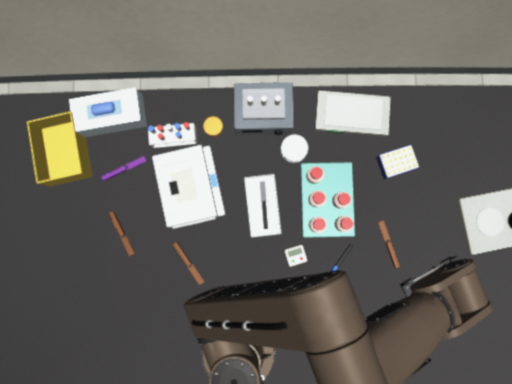

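View pics/wrist0.png

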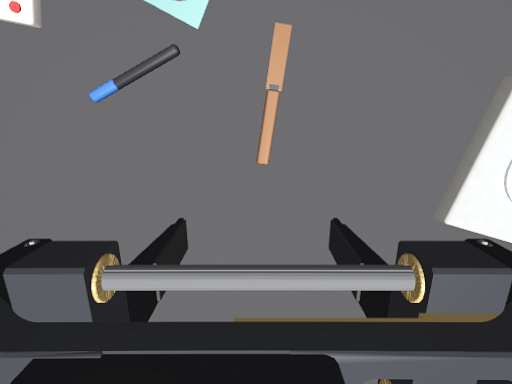

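Scene: the case is at (290,143) with its blue slot patch at (285,169). The white tray at (236,210) holds the black-handled spatula. Five red caps stand on the teal mat, at about (181,243), (209,257), (239,268), (165,272) and (192,284).

Look-alikes for the spatula are brown at scene (275,92), (220,127) and (112,322), and purple at (335,112). The right one is the black handle with steel blade in the tray, at scene (236,210) / top (264,205). I'll measure next and check the choice in a close crop.

```bash
python3 - <<'E'
from h import *
S=shot('scene');T=shot('top')
for q in ['case','slot','lid','lid_edge','lid_hinge','tray','spatula','spatula_tip','spatula_end','mat','bottle1','cells']:
    for n,p in (('S',S),('T',T)):
        try:
            for f in vision.find_in(p,q)[:6]:
                print(q,n,round(f['confidence'],2),w(p,f['at']).round(0),np.round(proj(p,w(p,f['at']))))
        except Exception as e: print(q,n,e)
a=np.array(S['pixels'])[150:300,130:350];b=np.array(T['pixels'])[130:280,140:360]
cv2.imwrite('pics/crop0.png',np.vstack([cv2.resize(x[:,:,::-1],None,fx=3,fy=3,interpolation=cv2.INTER_CUBIC)[:300 if 0 else None] for x in (a,)]))
cv2.imwrite('pics/crop1.png',cv2.resize(b[:,:,::-1],None,fx=3,fy=3,interpolation=cv2.INTER_CUBIC))
E
```

```text
case S 0.7 [584. 135. 111.] [289. 142.]
case S 0.64 [586. 126. 115.] [288. 144.]
case T 0.7 [574. 151. 112.] [189. 186.]
slot S 0.72 [587. 127. 114.] [289. 144.]
slot S 0.71 [ 626. -287.   64.] [239. 276.]
slot T 0.71 [ 339. -207.   18.] [296. 255.]
slot T 0.59 [576. 151. 110.] [189. 186.]
slot T 0.27 [578. 154. 108.] [188. 185.]
lid S 0.83 [585. 135. 110.] [289. 143.]
lid T 0.67 [579. 158. 110.] [187. 185.]
lid_edge S 0.66 [589. 133. 108.] [290. 144.]
lid_edge T 0.9 [576. 152. 115.] [188. 186.]
lid_hinge S 0.8 [586. 122. 114.] [288. 145.]
lid_hinge S 0.33 [ 460. -374.   67.] [167. 277.]
lid_hinge S 0.18 [584. 134. 110.] [289. 143.]
lid_hinge T 0.75 [580. 153. 113.] [188. 184.]
tray S 0.29 [585. 121. 116.] [287. 145.]
tray T 0.77 [512. -83.   5.] [260. 206.]
spatula S 0.81 [ 380. -534.   17.] [113. 323.]
spatula S 0.76 [657. 396.  15.] [334. 114.]
spatula S 0.63 [332. 172.  10.] [223. 128.]
spatula S 0.62 [515. -94.  15.] [236. 209.]
spatula S 0.55 [435. 410.  15.] [278.  92.]
spatula T 0.78 [525. -94.  16.] [263. 202.]
spatula T 0.73 [ 374. -529.    9.] [387. 243.]
spatula T 0.7 [42
[... 1013 characters left out ...]
170.  12.] [188. 262.]
spatula_end T 0.7 [ 525. -100.   22.] [264. 202.]
mat S 0.86 [ 570. -335.   -0.] [214. 290.]
mat S 0.55 [ 461. -376.   65.] [167. 278.]
mat T 0.84 [ 558. -323.    4.] [327. 192.]
mat T 0.48 [577. 157. 110.] [187. 186.]
bottle1 S 0.92 [ 458. -288.   67.] [183. 249.]
bottle1 S 0.9 [ 461. -373.   68.] [167. 277.]
bottle1 S 0.75 [ 537. -373.   65.] [193. 290.]
bottle1 S 0.72 [ 627. -288.   62.] [239. 276.]
bottle1 S 0.61 [ 543. -287.   65.] [211. 262.]
bottle1 T 0.81 [ 524. -357.   68.] [341. 200.]
bottle1 T 0.75 [ 612. -263.   67.] [312. 175.]
bottle1 T 0.52 [ 444. -362.   64.] [343. 224.]
cells S 0.76 [592. 130. 113.] [291. 144.]
cells T 0.71 [579. 152. 112.] [188. 185.]
```

View pics/crop0.png

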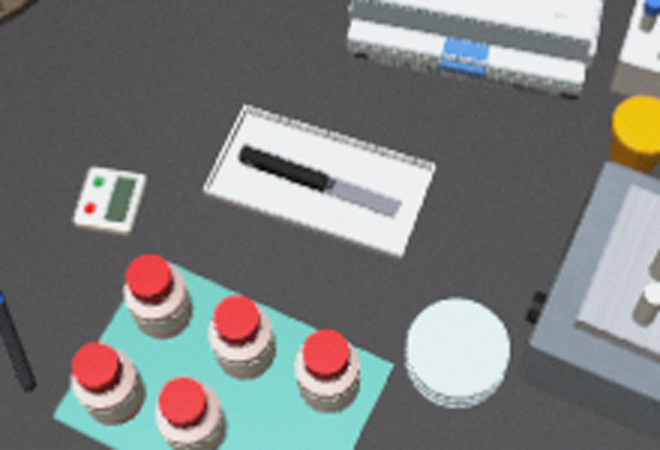

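View pics/crop1.png

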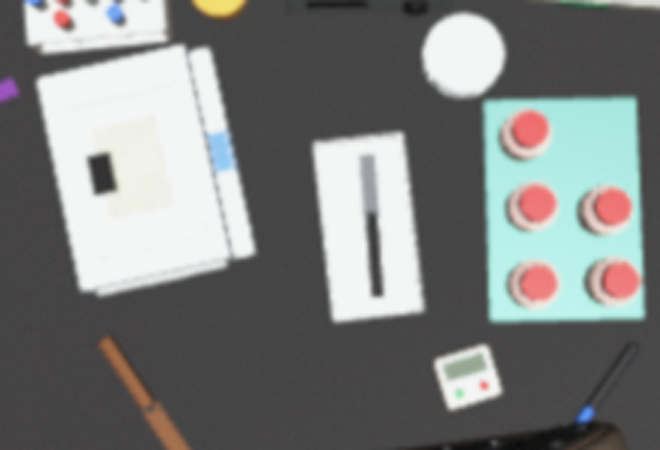

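The crops confirm it: the tray holds a black handle with a steel blade (scene crop (240,155) to (400,208)), with the blade pointing away from the robot. The brown and purple ones are elsewhere. Next I'll measure the spatula axis, the case edges and the tray.

```bash
python3 - <<'E'
from h import *
S=shot('scene');T=shot('top')
for n,p in (('S',S),('T',T)):
    for f in vision.regions_of(p,'spatula'):
        m=np.array(f['pixels']);v,u=np.nonzero(m)
        X=w(p,[0,0,0]); c=atz(p,(u.mean(),v.mean()),12)
        if abs(c[0]-515)<60 and abs(c[1]+95)<60:
            P=np.array([atz(p,(a,b),13)[:2] for a,b in zip(u,v)]); mu=P.mean(0)
            e,V=np.linalg.eigh(np.cov((P-mu).T));d=V[:,1]*np.sign(V[0,1]);s=(P-mu)@d
            print(n,f['confidence'],mu,np.degrees(np.arctan2(d[1],d[0])),mu+d*s.min(),mu+d*s.max())
    for q in ['tray','lid','case']:
      for f in vision.regions_of(p,q)[:2]:
        m=np.array(f['pixels']).astype(np.uint8)
        r=cv2.minAreaRect(cv2.findNonZero(m)); print(n,q,f['confidence'],[atz(p,x,{'tray':12,'lid':112,'case':62}[q])[:2].round(0).tolist() for x in cv2.boxPoints(r)])
for n,p,x0,y0,x1,y1 in (('s',S,0,220,60,330),('t',T,360,240,500,340)):
    cv2.imwrite(f'pics/grip_{n}.png',cv2.resize(np.array(p['pixels'])[y0:y1,x0:x1,::-1],None,fx=5,fy=5,interpolation=cv2.INTER_CUBIC))
E
```

```text
S 0.6 [514.14952602 -93.85825297] 3.0966223588147224 [428.43880455 -98.49511218] [601.67847372 -89.12302964]
S tray 0.74 [[418.0, -162.0], [389.0, -49.0], [616.0, -25.0], [633.0, -135.0]]
S tray 0.48 [[431.0, -111.0], [426.0, -85.0], [597.0, -76.0], [600.0, -101.0]]
S lid 0.56 [[497.0, 7.0], [427.0, 226.0], [689.0, 281.0], [732.0, 60.0]]
S case 0.69 [[483.0, 19.0], [403.0, 270.0], [682.0, 326.0], [730.0, 74.0]]
T 0.68 [521.0668489  -95.50596695] 3.634827615681647 [ 433.85011115 -101.04640614] [599.96910764 -90.49370465]
T tray 0.77 [[616.0, -29.0], [626.0, -136.0], [416.0, -154.0], [406.0, -49.0]]
T tray 0.72 [[764.0, -167.0], [762.0, -256.0], [669.0, -253.0], [670.0, -165.0]]
T lid 0.63 [[679.0, 273.0], [716.0, 79.0], [473.0, 31.0], [436.0, 222.0]]
T case 0.66 [[692.0, 291.0], [732.0, 87.0], [470.0, 33.0], [430.0, 233.0]]
```

View pics/grip_s.png

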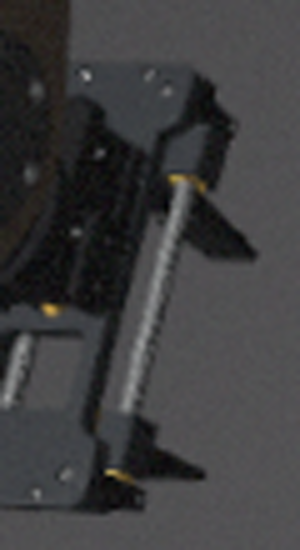

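View pics/grip_t.png

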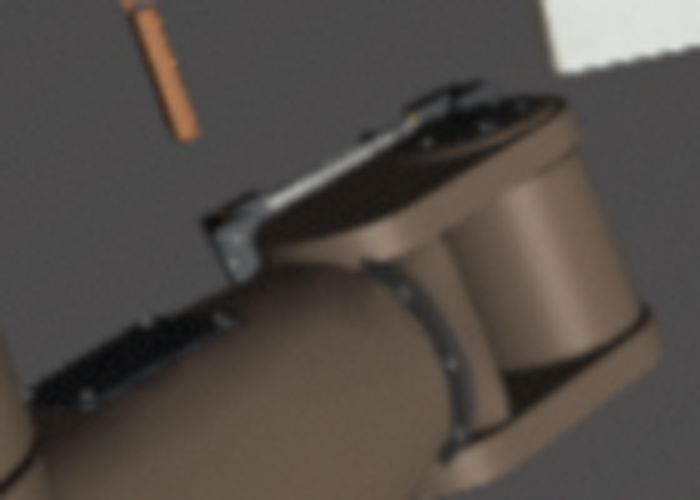

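No camera body shows on the gripper: it is a 180 mm wide, thin block with two blade fingers. The case is yawed by about 12° in world, with its front edge along (0.98, 0.2). The spatula axis is at about 3.4°. Next I'll work out the move to a view above the spatula.

```bash
cat >> h.py <<'E'
def go(X,yawdeg=None):
    s=env.state();R,t=Rt(s);yaw=np.degrees(s['tcp_rot'][2])
    print('pos',t.round(1),'yaw',round(yaw,2),'rot',np.round(s['tcp_rot'],3),'F',np.round(s['ft_force'],1),'op',round(s['opening'],3),'t',round(s['t'],2))
    if X is not None: print(' tool shift',(R.T@(np.array(X)-t)).round(1),'turn',None if yawdeg is None else round(-((yawdeg-yaw+180)%360-180),2))
E
python3 - <<'E'
from h import *
go([490,-97,200],-86.6)
E
```

```text
pos [ 276.8 -560.4  214.7] yaw -63.71 rot [ 3.142 -0.    -1.112] F [-0.   0.8 -0.2] op 1.0 t 1.95
 tool shift [-321.1 -396.4   14.6] turn 22.89
```

```bash
python3 -m pendant '[[-40,-50,2,3],[-80,-99,4,6],[-120,-149,5,9],[-161,-198,7,12],[-201,-248,9,15],[-241,-297,11,18],[-281,-347,13,20],[-321,-396,15,23]]' 0; python3 -m pendant '[[0,0,0,0],[0,0,0,0]]'; python3 - <<'E'
from h import *
go([490,-97,200],-86.6)
p=shot('wrist','w1')
E
```

```text
t: 2.95
eef_pos: [486.3, -104.4, 200.2]
tcp_rot: [-3.141, -0.0, -1.515]
ft_force: [0.1, -0.6, -0.3]
opening: 0.998
t: 3.2
eef_pos: [486.2, -104.4, 200.2]
tcp_rot: [-3.141, -0.001, -1.514]
ft_force: [-0.3, -0.6, -0.3]
opening: 1.0
pos [ 486.2 -104.4  200.2] yaw -86.72 rot [-3.141e+00 -1.000e-03 -1.514e+00] F [-0.3 -0.6 -0.3] op 1.0 t 3.2
 tool shift [-7.2 -4.2  0.2] turn -0.12
```

View pics/w1.png

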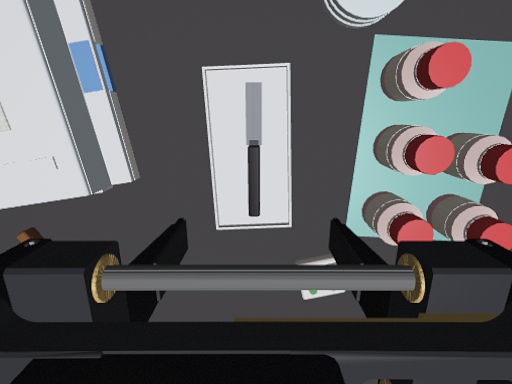

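Wrist view: the spatula is fully visible, handle end (254,215), ferrule (254,145), tip (254,82), in the tray (205–290, 65–228). The case slot patch is at (90,65). I'll take a second wrist view to triangulate both.

```bash
python3 - <<'E'
from h import *
import pickle
p=shot('wrist'); pickle.dump({k:p[k] for k in('pixels','intrinsics','k1','Rc','c')},open('v1.pkl','wb'))
E
python3 -m pendant '[[-60,-20,0,0],[-110,-50,0,0],[-110,-50,0,0],[-110,-50,0,0]]'; python3 - <<'E'
from h import *
import pickle
p=shot('wrist','w2'); pickle.dump({k:p[k] for k in('pixels','intrinsics','k1','Rc','c')},open('v2.pkl','wb'))
a=pickle.load(open('v1.pkl','rb'))
cv2.imwrite('pics/w1z.png',cv2.resize(np.array(a['pixels'])[:240,0:320,::-1],None,fx=2.5,fy=2.5,interpolation=cv2.INTER_CUBIC))
cv2.imwrite('pics/w2z.png',cv2.resize(np.array(p['pixels'])[:240,90:410,::-1],None,fx=2.5,fy=2.5,interpolation=cv2.INTER_CUBIC))
go(None)
E
```

```text
t: 3.8
eef_pos: [529.5, 5.9, 200.0]
tcp_rot: [-3.141, -0.001, -1.517]
ft_force: [0.3, 0.0, -1.2]
opening: 0.997
pos [529.5   5.6 200.1] yaw -86.96 rot [-3.141e+00 -1.000e-03 -1.518e+00] F [-0.1  0.3  0.4] op 1.001 t 3.85
```

View pics/w1z.png

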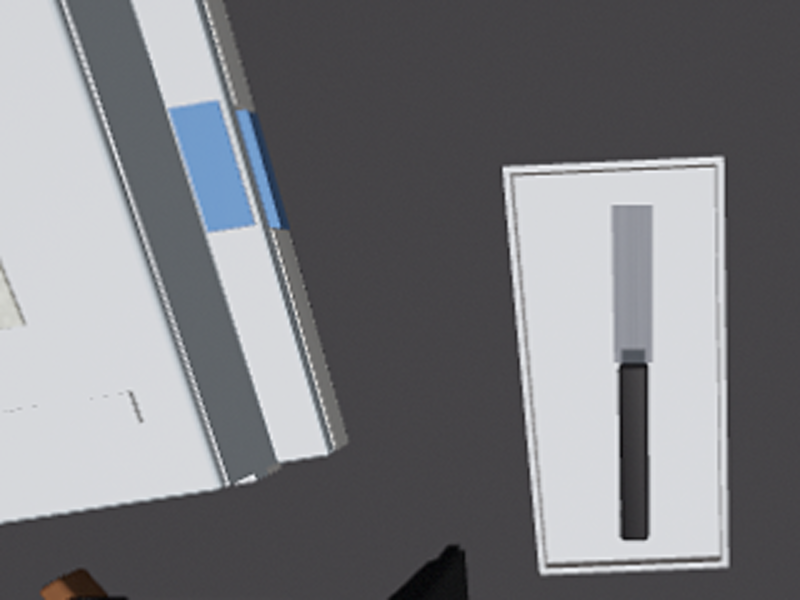

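View pics/w2z.png

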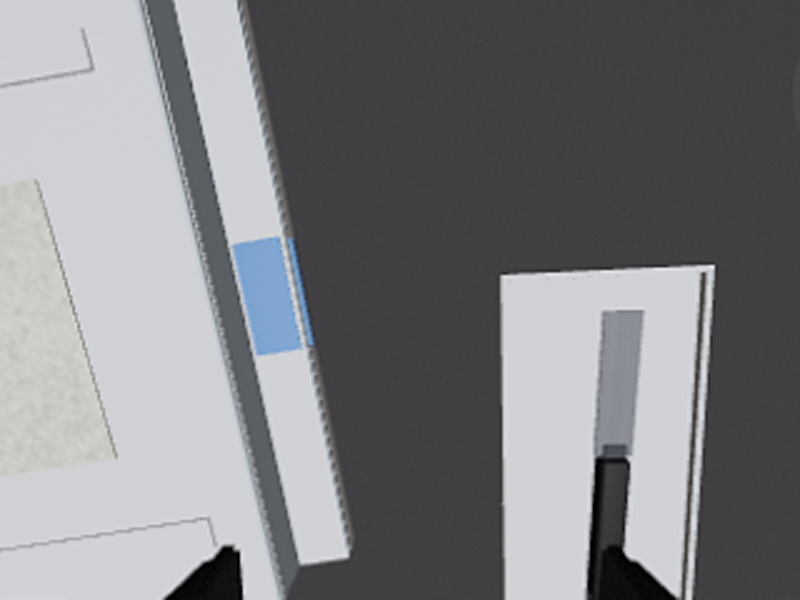

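View pics/w2.png

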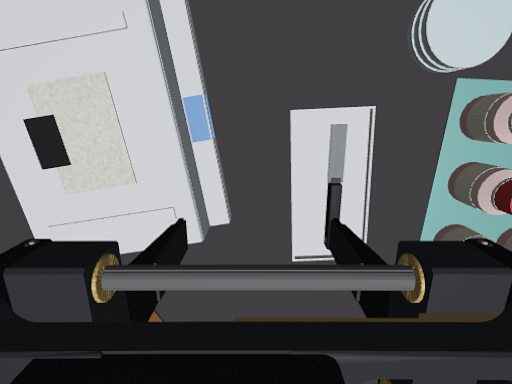

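```bash
python3 - <<'E'
from h import *
import pickle
a=pickle.load(open('v1.pkl','rb'));b=pickle.load(open('v2.pkl','rb'))
z1=lambda x,y:(a,(x/2.5-.3,y/2.5-.3)); z2=lambda x,y:(b,(x/2.5+90-.3,y/2.5-.3))
prs={'tip':((632,205),(622,311)),'junction':((633,365),(612,459)),'pinT':((170,109),(233,245)),'poutT':((221,101),(280,237)),'pinB':((207,231),(257,354)),'poutB':((255,223),(302,348)),
'trayTL':((504,168),(501,275)),'trayTR':((723,158),(714,266)),'lipcorner':((328,455),(350,556))}
P={}
for k,(m,n) in prs.items():
    X,r=tri([z1(*m),z2(*n)]);P[k]=X;print(k,X.round(1),np.round(r,1))
for i,j in(('pinT','pinB'),('poutT','poutB'),('tip','junction')):
    d=P[i]-P[j];print(i,np.degrees(np.arctan2(d[1],d[0])),np.linalg.norm(d))
print('end1',atz(*z1(634,540),22), 'trayBL',atz(*z1(542,572),12),'BR',atz(*z1(727,566),12))
# long edge: lip outer top line in v1/v2 at z=70
for zf,pts in((z1,[(150,40),(255,300)]),):pass
E
```

```text
tip [599.6 -92.6  12. ] [0.2 0.2]
junction [523.3 -97.   13.4] [0.1 0.1]
pinT [617.8  87.4  70.5] [0. 0.]
poutT [622.2  68.5  68.6] [0.1 0.1]
pinB [573.9  78.   70.9] [0.3 0.3]
poutB [577.8  58.8  70.5] [0.1 0.1]
trayTL [613.3 -30.3   9.3] [0.2 0.2]
trayTR [ 623.2 -134.8   12.1] [0.1 0.1]
lipcorner [482.4  36.1  69.4] [0.7 0.7]
pinT 11.998237666534212 44.90976340226365
poutT 12.315934483032631 45.45587344832946
tip 3.366012278801768 76.47830795987585
end1 [ 431.26834638 -102.50246658   22.        ] trayBL [405.60935122 -52.11158251  12.        ] BR [ 415.00245159 -155.22515192   12.        ]
```

Triangulation agrees to within 1 mm:
- **Spatula:** tip (600,-92.6,12), axis 3.4°, origin about (522.7,-97.1).
- **Slot:** mouth about (600.7,61.2). Lip axis at 12.1°, lip top z≈70.
- **Tray:** centre about (514,-93).

Next I'll reach for the handle at spatula x=-15, with the fingers half closed so they fit inside the tray.

```bash
python3 - <<'E'
from h import *
go([507.7,-98,60],-86.6)
E
```

```text
pos [529.5   5.6 200.1] yaw -86.96 rot [-3.141e+00 -1.000e-03 -1.518e+00] F [-0.1  0.3  0.4] op 1.001 t 3.85
 tool shift [102.2  27.3 140.2] turn -0.36
```

```bash
python3 -m pendant '[[50,14,20,0],[102,27,60,-0.4],[102,27,110,-0.4],[102,27,140,-0.4],[102,27,140,-0.4],[102,27,140,-0.4]]' 0.5;  python3 - <<'E'
from h import *
go([507.7,-98,6],-86.6)
p=shot('wrist','w3')
E
```

```text
t: 4.6
eef_pos: [508.3, -98.6, 61.3]
tcp_rot: [-3.14, -0.001, -1.512]
ft_force: [0.0, -0.5, -0.5]
opening: 0.506
pos [508.3 -98.6  61.3] yaw -86.62 rot [-3.140e+00 -1.000e-03 -1.512e+00] F [ 0.  -0.5 -0.5] op 0.506 t 4.6
 tool shift [-0.7  0.6 55.3] turn -0.02
```

View pics/w3.png

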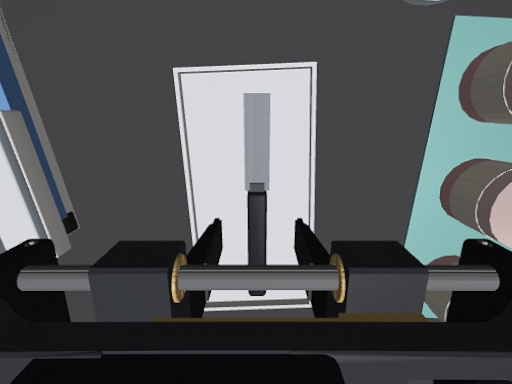

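The fingers (215 and 300, 225) straddle the handle (257,225) symmetrically inside the tray. I'll descend and grip.

```bash
python3 -m pendant '[[-1,0,25,0],[-1,0,45,0],[-1,0,55,0],[-1,0,55,0],[-1,0,55,0]]' 0.5; python3 -m pendant '[[0,0,0,0],[0,0,0,0],[0,0,0,0],[0,0,0,0],[0,0,0,0],[0,0,0,0]]' 1; python3 - <<'E'
from h import *
go(None)
E
```

```text
t: 5.28
eef_pos: [509.0, -97.6, 7.5]
tcp_rot: [-3.138, -0.002, -1.511]
ft_force: [0.1, -0.2, -0.2]
opening: 0.501
t: 6.02
eef_pos: [509.0, -97.6, 7.5]
tcp_rot: [-3.138, -0.002, -1.511]
ft_force: [-1.2, -0.0, 2.6]
opening: 0.166
pos [509.  -97.6   7.5] yaw -86.59 rot [-3.138e+00 -2.000e-03 -1.511e+00] F [-1.2 -0.   2.6] op 0.166 t 6.03
```

Gripped: the opening reads 15.8 mm, which matches the 16 mm handle. I'll lift, turn toward the slot and re-measure the tip in the grasp.

```bash
python3 -m pendant '[[0,0,-20,0],[0,0,-60,0],[0,0,-110,0],[0,0,-140,0],[0,0,-140,-10],[0,0,-140,-20],[0,0,-140,-30],[0,0,-140,-40]]'; python3 - <<'E'
from h import *
go([622.9,-42.1,150],12.1)
E
```

```text
t: 7.02
eef_pos: [508.3, -97.3, 147.4]
tcp_rot: [-3.14, -0.003, -0.807]
ft_force: [0.1, 0.6, -1.2]
opening: 0.166
pos [508.3 -97.3 147.4] yaw -46.26 rot [-3.14e+00 -3.00e-03 -8.07e-01] F [ 0.1  0.6 -1.2] op 0.166 t 7.03
 tool shift [  39.4 -120.9   -2.3] turn -58.36
```

```bash
python3 -m pendant '[[5,-17,-2,-10],[11,-34,-2,-20],[18,-51,-2,-30],[24,-70,-2,-40],[31,-90,-2,-50],[36,-110,-2,-58.4],[39,-121,-2,-58.4],[39,-121,-2,-58.4]]';python3 -m pendant '[[0,0,0,0],[0,0,0,0]]'; python3 - <<'E'
from h import *
import pickle
go([622.9,-42.1,53],12.1)
p=shot('wrist','w4');pickle.dump({k:p[k] for k in('pixels','intrinsics','k1','Rc','c')},open('v4.pkl','wb'))
q=shot('scene','s4');pickle.dump({k:q[k] for k in('pixels','intrinsics','k1','Rc','c')},open('s4.pkl','wb'))
cv2.imwrite('pics/s4z.png',cv2.resize(np.array(q['pixels'])[90:250,200:400,::-1],None,fx=4,fy=4,interpolation=cv2.INTER_CUBIC)[:600])
E
```

```text
t: 8.02
eef_pos: [622.7, -41.5, 149.3]
tcp_rot: [3.14, -0.002, 0.209]
ft_force: [-0.3, 0.7, -1.8]
opening: 0.167
t: 8.28
eef_pos: [622.2, -41.8, 149.3]
tcp_rot: [3.14, -0.002, 0.208]
ft_force: [0.7, -0.8, -0.1]
opening: 0.167
pos [622.2 -41.8 149.3] yaw 11.91 rot [ 3.14e+00 -2.00e-03  2.08e-01] F [ 0.7 -0.8 -0.1] op 0.167 t 8.28
 tool shift [ 0.5  0.2 96.3] turn -0.19
```

View pics/w4.png

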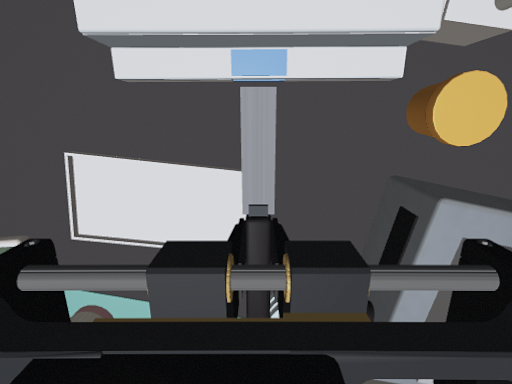

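View pics/s4z.png

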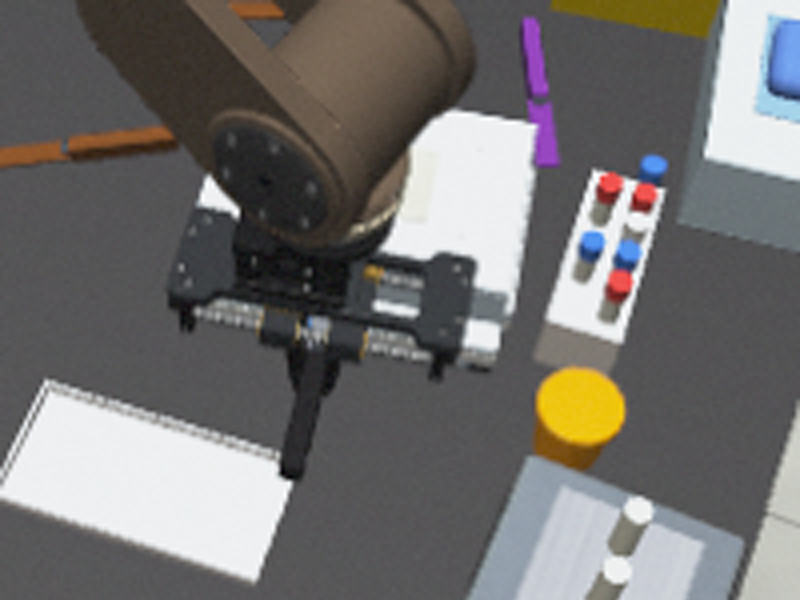

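```bash
python3 - <<'E'
from h import *
import pickle
p=pickle.load(open('v4.pkl','rb'));R,t=Rt()
cv2.imwrite('pics/w4z.png',cv2.resize(np.array(p['pixels'])[30:230,180:340,::-1],None,fx=3.7,fy=3,interpolation=cv2.INTER_CUBIC))
for dz in(-12,-7,-2):
  for x in(-10,10):
    print(dz,x,np.round(proj(p,R@np.array([x,-90.7,dz])+t),1),np.round(proj(p,R@np.array([x,-20,dz])+t),1))
for X in ([600.7,61.2,62],[600.7+23*.978,61.2+23*.2096,70],[600.7-23*.978,61.2-23*.2096,70]): print(np.round(proj(p,X),1))
E
```

```text
-12 -10 [241.1  87.3] [243.  211.6]
-12 10 [278.4  87.3] [275.9 211.6]
-7 -10 [241.6  88.1] [243.4 208.9]
-7 10 [277.7  88.1] [275.4 208.9]
-2 -10 [242.1  88.9] [243.8 206.3]
-2 10 [277.1  88.9] [275.  206.3]
[258.9  79.9]
[286.4  78.7]
[231.5  78.9]
```

View pics/w4z.png

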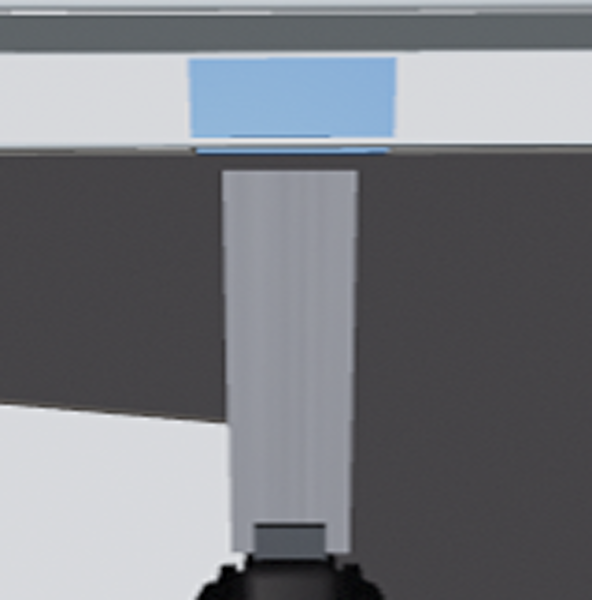

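```bash
python3 - <<'E'
from h import *
Rg=Ro.from_euler('xyz',[-3.138,-0.002,-1.511]).as_matrix();tg=np.array([509,-97.6,7.5])
a=np.radians(3.4)
tip=np.array([599.6,-92.6,13.0]); tt=Rg.T@(tip-tg);print('tip in tool',tt)
R,t=Rt();print('tip now',R@tt+t, 'blade z - tcp',(R@tt)[2])
E
```

```text
tip in tool [  0.43425477 -90.75604793  -5.17312153]
tip now [604.05070305  47.09742221 154.34615638] blade z - tcp 4.988303591489729
```

```bash
python3 -m pendant '[[0,0,40,-0.2],[0,0,75,-0.2],[0,0,96,-0.2],[0,0,96,-0.2],[0,0,96,-0.2],[0,0,96,-0.2]]'; python3 - <<'E'
from h import *
go([622.9,-42.1,53],12.1)
p=shot('wrist','w5')
cv2.imwrite('pics/w5z.png',cv2.resize(np.array(p['pixels'])[30:230,180:340,::-1],None,fx=3.7,fy=3,interpolation=cv2.INTER_CUBIC))
q=shot('scene');cv2.imwrite('pics/s5z.png',cv2.resize(np.array(q['pixels'])[130:230,230:350,::-1],None,fx=6,fy=6,interpolation=cv2.INTER_CUBIC)[:600])
E
```

```text
t: 9.12
eef_pos: [623.2, -42.0, 54.6]
tcp_rot: [3.139, -0.004, 0.212]
ft_force: [0.1, -0.3, -0.6]
opening: 0.163
pos [623.2 -42.   54.6] yaw 12.14 rot [ 3.139 -0.004  0.212] F [ 0.1 -0.3 -0.6] op 0.163 t 9.12
 tool shift [-0.3 -0.   1.6] turn 0.04
```

View pics/w5z.png

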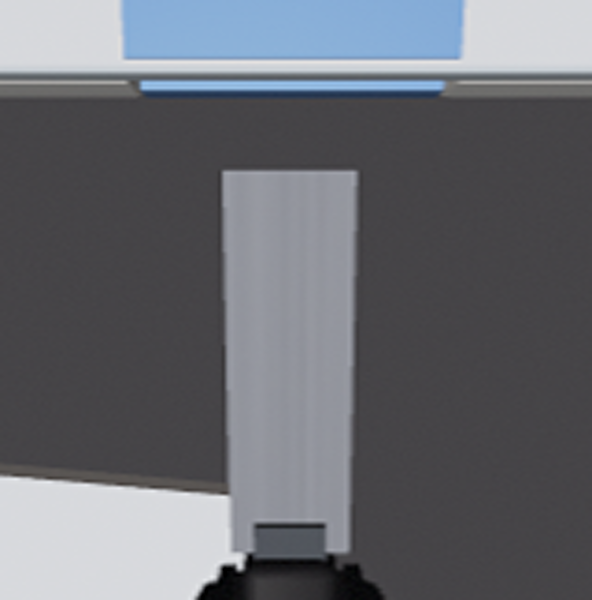

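View pics/s5z.png

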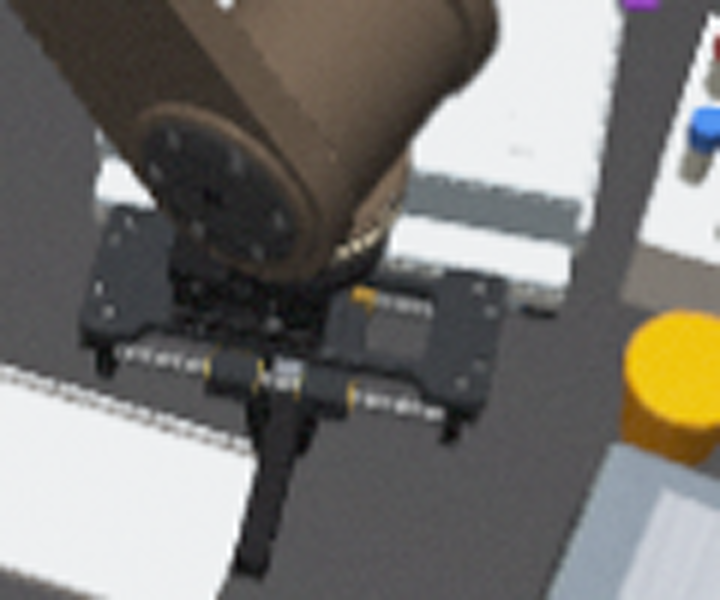

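Blade and slot are aligned in the wrist zoom (blade centre 290, slot centre 292). I'll lower the last bit and insert in small steps, watching the force.

```bash
python3 -m pendant '[[0,0,2.5,0],[0,0,2.5,0],[0,0,2.5,0]]'; python3 -m pendant '[[0,-4,0,0],[0,-8,0,0],[0,-12,0,0],[0,-12,0,0]]'; python3 -m pendant '[[0,-4,0,0],[0,-8,0,0],[0,-8,0,0]]';python3 - <<'E'
from h import *
go(None)
p=shot('wrist')
cv2.imwrite('pics/w6z.png',cv2.resize(np.array(p['pixels'])[0:200,180:340,::-1],None,fx=3.7,fy=3,interpolation=cv2.INTER_CUBIC))
E
```

```text
t: 9.6
eef_pos: [623.0, -42.0, 51.8]
tcp_rot: [3.139, -0.004, 0.212]
ft_force: [0.4, -0.1, -1.1]
opening: 0.165
t: 10.1
eef_pos: [620.4, -29.9, 51.8]
tcp_rot: [3.139, -0.003, 0.212]
ft_force: [0.5, 0.4, 0.5]
opening: 0.166
t: 10.48
eef_pos: [618.6, -21.7, 51.7]
tcp_rot: [3.139, -0.003, 0.213]
ft_force: [0.2, 0.5, 0.2]
opening: 0.167
pos [618.6 -21.7  51.7] yaw 12.19 rot [ 3.139e+00 -3.000e-03  2.130e-01] F [0.2 0.5 0.2] op 0.167 t 10.47
```

View pics/w6z.png

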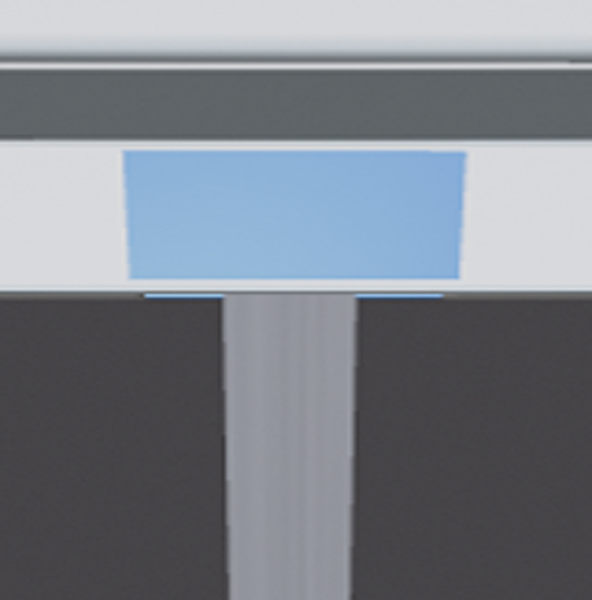

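The blade has entered the slot with no contact force. I'll go in about 13 mm more.

```bash
python3 -m pendant '[[0,-4,0,0],[0,-8,0,0],[0,-8,0,0]]'; python3 -m pendant '[[0,-3,0,0],[0,-5,0,0],[0,-5,0,0]]'; python3 -m pendant '[[0,0,-2,0],[0,0,-4,0],[0,0,-6,0],[0,0,-6,0]]'
```

```text
t: 10.9
eef_pos: [617.0, -13.7, 51.8]
tcp_rot: [3.139, -0.003, 0.213]
ft_force: [0.5, -0.7, -0.6]
opening: 0.163
t: 11.28
eef_pos: [615.9, -8.7, 51.7]
tcp_rot: [3.139, -0.003, 0.213]
ft_force: [-0.1, 0.4, -0.6]
opening: 0.165
t: 11.78
eef_pos: [615.8, -8.7, 57.8]
tcp_rot: [3.139, -0.003, 0.213]
ft_force: [-0.0, -0.2, -2.3]
opening: 0.166
```

Contact: the lid is starting to take load at 2.3 N. I'll lift 20 mm and look.

```bash
python3 -m pendant '[[0,0,-4,0],[0,0,-8,0],[0,0,-12,0],[0,0,-16,0],[0,0,-20,0],[0,0,-20,0]]';python3 - <<'E'
from h import *
go(None)
p=shot('wrist','w7')
q=shot('scene');cv2.imwrite('pics/s7z.png',cv2.resize(np.array(q['pixels'])[90:230,210:390,::-1],None,fx=4,fy=4,interpolation=cv2.INTER_CUBIC)[:600])
E
```

```text
t: 12.52
eef_pos: [615.9, -8.7, 78.2]
tcp_rot: [3.139, -0.004, 0.213]
ft_force: [-0.2, 0.8, -1.7]
opening: 0.167
pos [615.9  -8.7  78.2] yaw 12.22 rot [ 3.139 -0.004  0.213] F [-0.2  0.8 -1.7] op 0.167 t 12.53
```

View pics/w7.png

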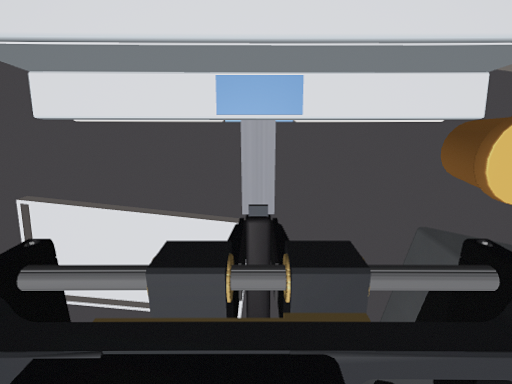

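View pics/s7z.png

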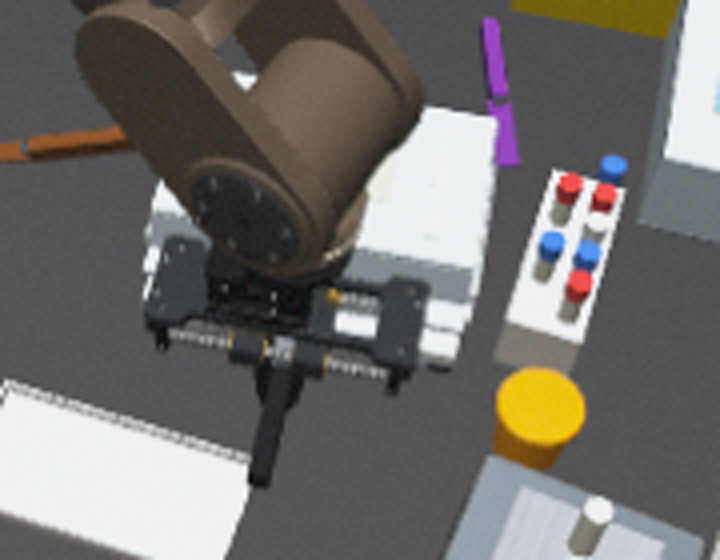

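The lid is lifting: the base lip shows under the lid lip at (75–440,121), and the blade hasn't slipped in the grip. I'll follow the lip's arc.

```bash
python3 -m pendant '[[0,0,-8,0],[0,0,-17,0],[0,0,-27,0],[0,-2,-33,0],[0,-4,-39,0],[0,-7,-46,0],[0,-10,-53,0],[0,-10,-53,0]]';python3 - <<'E'
from h import *
go(None)
p=shot('wrist','w8')
E
```

```text
t: 13.62
eef_pos: [613.6, 1.5, 131.6]
tcp_rot: [3.139, -0.005, 0.213]
ft_force: [-0.9, 0.3, -0.5]
opening: 0.166
pos [613.6   1.5 131.6] yaw 12.23 rot [ 3.139 -0.005  0.213] F [-0.9  0.3 -0.5] op 0.166 t 13.62
```

View pics/w8.png

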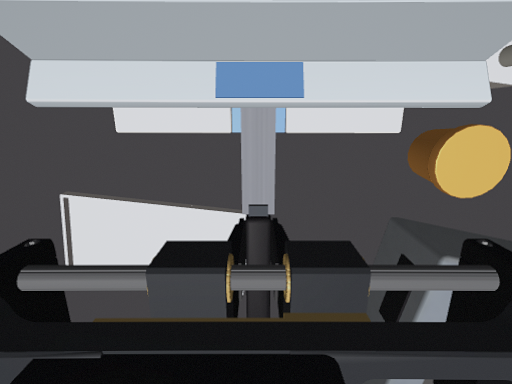

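```bash
python3 -m pendant '[[0,-6,-14,0],[0,-15,-27,0],[0,-24,-40,0],[0,-35,-51,0],[0,-46,-62,0],[0,-59,-71,0],[0,-59,-71,0],[0,-59,-71,0]]';python3 - <<'E'
from h import *
go(None)
p=shot('wrist','w9')
q=shot('scene');cv2.imwrite('pics/s9z.png',cv2.resize(np.array(q['pixels'])[60:230,210:400,::-1],None,fx=4,fy=4,interpolation=cv2.INTER_CUBIC)[:600])
E
```

```text
t: 14.68
eef_pos: [600.6, 59.4, 201.9]
tcp_rot: [3.139, -0.004, 0.214]
ft_force: [-0.8, 0.1, -1.5]
opening: 0.164
pos [600.6  59.4 201.9] yaw 12.24 rot [ 3.139 -0.004  0.214] F [-0.8  0.1 -1.5] op 0.164 t 14.68
```

View pics/w9.png

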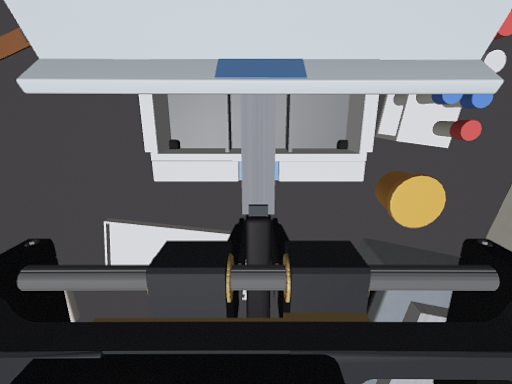

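View pics/s9z.png

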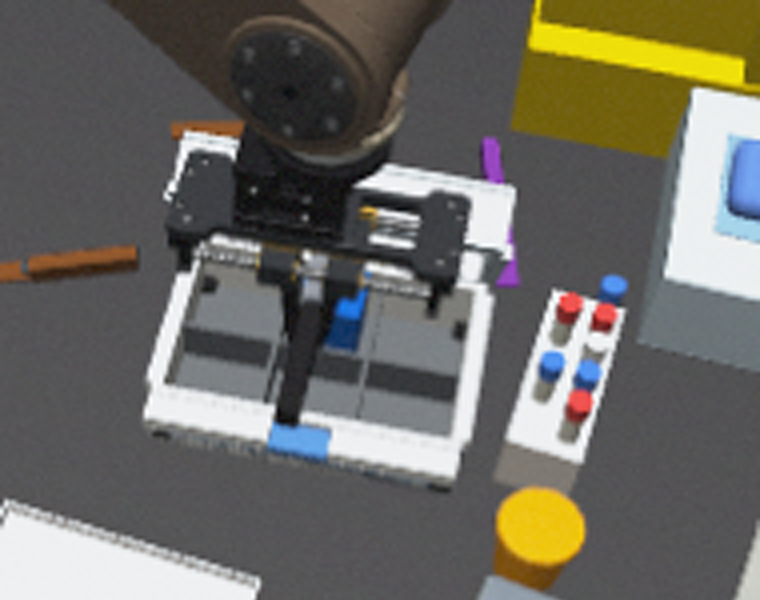

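The lid is at about 55°. The case interior is visible, with the blue cool pack in the middle back cell. I'll continue the arc toward the stop.

```bash
python3 -m pendant '[[0,-13,-10,0],[0,-27,-17,0],[0,-41,-22,0],[0,-56,-27,0],[0,-72,-30,0],[0,-86,-31,0],[0,-86,-31,0],[0,-86,-31,0]]';python3 - <<'E'
from h import *
go(None)
p=shot('wrist','w10')
E
```

```text
t: 15.78
eef_pos: [582.3, 143.2, 232.3]
tcp_rot: [3.14, -0.003, 0.213]
ft_force: [-0.7, 0.6, -1.0]
opening: 0.168
pos [582.3 143.2 232.3] yaw 12.21 rot [ 3.14e+00 -3.00e-03  2.13e-01] F [-0.7  0.6 -1. ] op 0.168 t 15.78
```

View pics/w10.png

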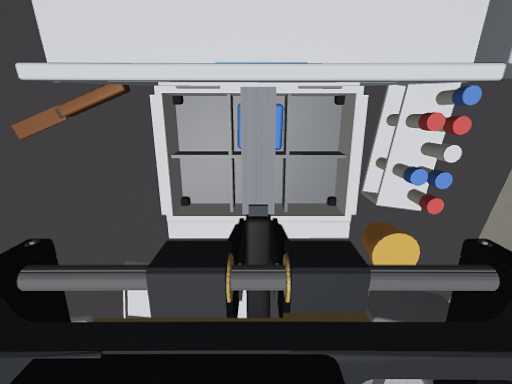

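```bash
python3 -m pendant '[[0,-8,0,0],[0,-16,0,0],[0,-24,0,0],[0,-24,0,0]]'; python3 -m pendant '[[0,-4,0,0],[0,-7,0,0],[0,-7,0,0]]'; python3 -m pendant '[[0,-3,0,0],[0,-3,0,0]]'; python3 - <<'E'
from h import *
go(None)
q=shot('scene','s11');cv2.imwrite('pics/s11z.png',cv2.resize(np.array(q['pixels'])[40:210,210:400,::-1],None,fx=4,fy=4,interpolation=cv2.INTER_CUBIC)[:600])
E
```

```text
t: 16.32
eef_pos: [577.0, 167.2, 232.2]
tcp_rot: [3.14, -0.003, 0.214]
ft_force: [-0.3, -0.6, -0.2]
opening: 0.163
t: 16.7
eef_pos: [575.7, 173.4, 232.2]
tcp_rot: [3.138, -0.003, 0.214]
ft_force: [1.1, -4.8, -1.5]
opening: 0.167
t: 16.95
eef_pos: [575.7, 173.7, 232.4]
tcp_rot: [3.133, -0.003, 0.214]
ft_force: [2.1, -18.3, 0.5]
opening: 0.166
pos [575.7 173.7 232.4] yaw 12.25 rot [ 3.133e+00 -3.000e-03  2.140e-01] F [  2.1 -18.3   0.5] op 0.166 t 16.95
```

View pics/s11z.png

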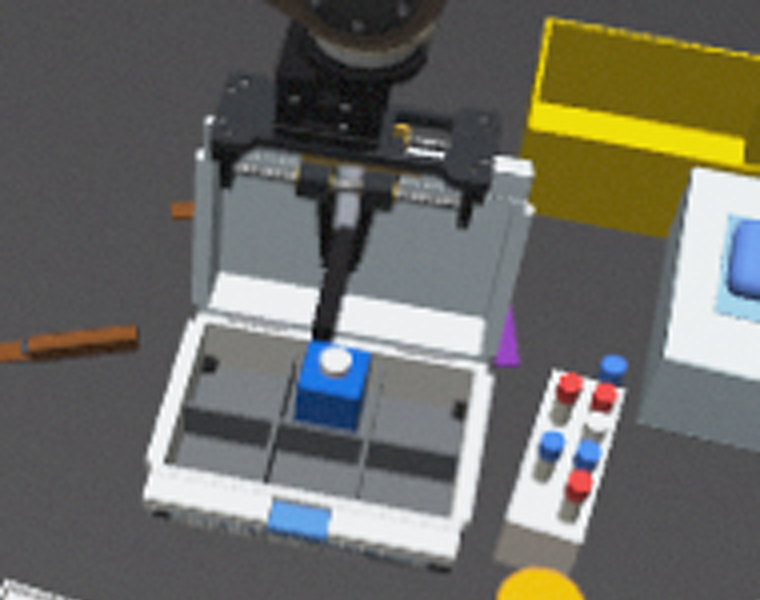

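The force jumped to 18 N while the tool stopped moving, so the lid is at its stop, and the picture shows it upright and leaning back. The cool pack sits in the middle back cell (330,385 in the zoom). I'll back off and return the spatula to its tray.

```bash
python3 -m pendant '[[0,20,0,0],[0,60,0,0],[0,110,0,0],[0,160,0,0],[0,160,0,10],[0,160,0,20],[0,160,0,30],[0,160,0,40]]'; python3 - <<'E'
from h import *
go([509,-97.6,150],-86.6)
p=shot('wrist','w12')
cv2.imwrite('pics/w12z.png',cv2.resize(np.array(p['pixels'])[30:230,180:340,::-1],None,fx=3.7,fy=3,interpolation=cv2.INTER_CUBIC))
E
```

```text
t: 18.0
eef_pos: [609.6, 16.8, 233.6]
tcp_rot: [3.138, -0.007, -0.491]
ft_force: [-0.5, -0.4, -0.0]
opening: 0.167
pos [609.6  16.8 233.6] yaw -28.11 rot [ 3.138 -0.007 -0.491] F [-0.5 -0.4 -0. ] op 0.167 t 18.0
 tool shift [-35.5 148.   83.9] turn 58.49
```

View pics/w12z.png

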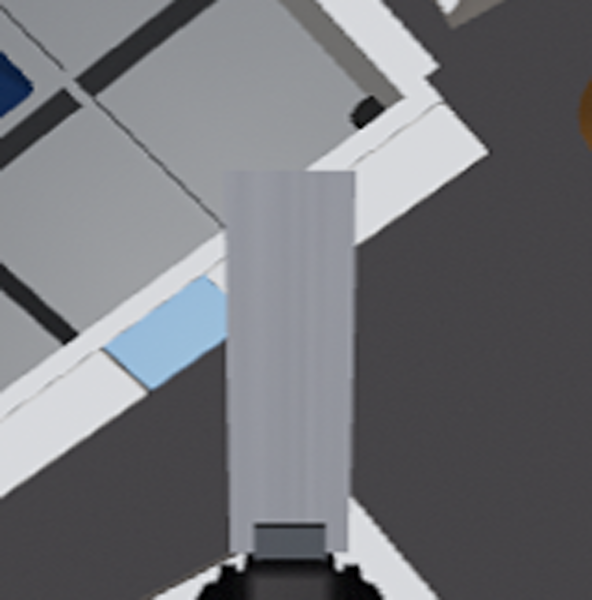

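The blade looks tilted down slightly in the grip (about 4°), which is harmless. On to the tray.

```bash
python3 -m pendant '[[-6,25,10,10],[-12,50,20,20],[-18,75,35,30],[-24,100,50,40],[-30,125,70,50],[-35,148,84,58.5],[-35,148,84,58.5],[-35,148,84,58.5]]'; python3 - <<'E'
from h import *
go([509,-97.6,9],-86.6)
p=shot('wrist','w13')
E
```

```text
t: 19.05
eef_pos: [509.2, -96.9, 150.4]
tcp_rot: [-3.136, -0.007, -1.517]
ft_force: [-0.0, -0.4, -0.9]
opening: 0.166
pos [509.2 -96.9 150.4] yaw -86.9 rot [-3.136 -0.007 -1.517] F [-0.  -0.4 -0.9] op 0.166 t 19.05
 tool shift [ -0.4   0.9 141.4] turn -0.3
```

View pics/w13.png

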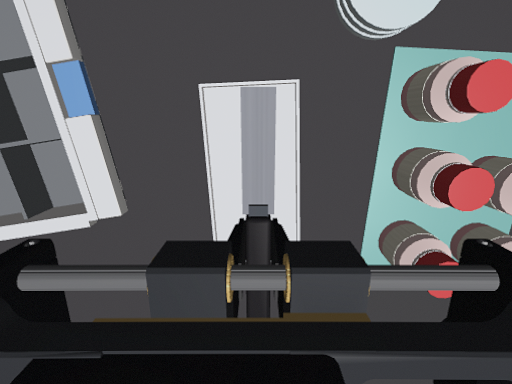

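```bash
python3 -m pendant '[[0,0,50,0],[0,0,100,0],[0,0,125,0],[0,0,135,0],[0,0,135,0],[0,0,135,0]]'; python3 -m pendant '[[0,0,3,0],[0,0,6,0],[0,0,6,0]]'
```

```text
t: 19.85
eef_pos: [510.7, -97.7, 16.6]
tcp_rot: [-3.134, -0.008, -1.516]
ft_force: [0.1, 0.8, -1.1]
opening: 0.16
t: 20.23
eef_pos: [510.7, -97.8, 10.6]
tcp_rot: [-3.134, -0.008, -1.516]
ft_force: [-0.2, 0.4, -0.7]
opening: 0.167
```

Now I'll release to about half open, since there's no room for full opening in the tray, and lift off.

```bash
python3 -m pendant '[[0,0,0,0],[0,0,0,0],[0,0,0,0],[0,0,0,0]]' 0.6; python3 -m pendant '[[0,0,-15,0],[0,0,-60,0],[0,0,-110,0],[0,0,-150,0],[0,0,-190,0],[0,0,-190,0]]'; python3 - <<'E'
from h import *
go(None)
p=shot('wrist','w14')
E
```

```text
t: 20.72
eef_pos: [510.8, -97.8, 10.6]
tcp_rot: [-3.134, -0.008, -1.516]
ft_force: [-0.3, 0.2, 0.4]
opening: 0.398
t: 21.48
eef_pos: [510.2, -96.5, 204.2]
tcp_rot: [-3.129, -0.01, -1.516]
ft_force: [0.3, -0.3, -0.6]
opening: 0.399
pos [510.2 -96.5 204.2] yaw -86.86 rot [-3.129 -0.01  -1.516] F [ 0.3 -0.3 -0.6] op 0.399 t 21.48
```

View pics/w14.png

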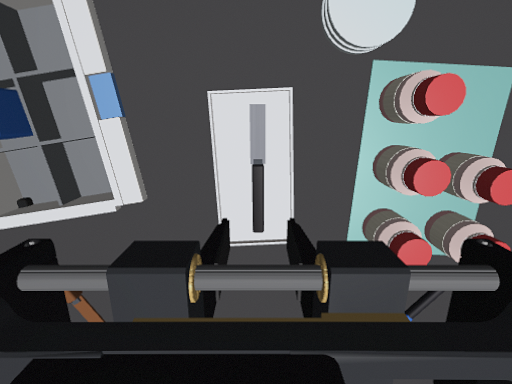

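The spatula lies in its tray again (handle (258,200), blade (257,132)), clear of the rim. Next I'll view the bottles from above the mat.

```bash
python3 - <<'E'
from h import *
go([545,-375,245],12)
E
```

```text
pos [509.4 -96.3 202.3] yaw -86.86 rot [-3.131 -0.009 -1.516] F [0.1 0.  0.5] op 0.4 t 21.52
 tool shift [280.6 -20.7 -39.9] turn -98.86
```

```bash
python3 -m pendant '[[30,0,-10,-10],[70,-4,-20,-20],[110,-8,-30,-30],[150,-11,-40,-40],[190,-14,-40,-50],[230,-17,-40,-60],[265,-20,-40,-70],[281,-21,-40,-80]]' 0.35; python3 -m pendant '[[0,0,0,-9],[0,0,0,-19],[0,0,0,-19],[0,0,0,-19]]';python3 - <<'E'
from h import *
go(None)
p=shot('wrist','w15')
E
```

```text
t: 22.52
eef_pos: [544.8, -376.9, 243.3]
tcp_rot: [3.136, -0.009, -0.115]
ft_force: [0.3, 0.2, 0.4]
opening: 0.649
t: 23.02
eef_pos: [544.7, -376.7, 242.8]
tcp_rot: [3.134, -0.006, 0.213]
ft_force: [-0.2, -1.1, 0.4]
opening: 0.65
pos [ 544.7 -376.7  242.8] yaw 12.18 rot [ 3.134 -0.006  0.213] F [-0.2 -1.1  0.4] op 0.65 t 23.02
```

View pics/w15.png

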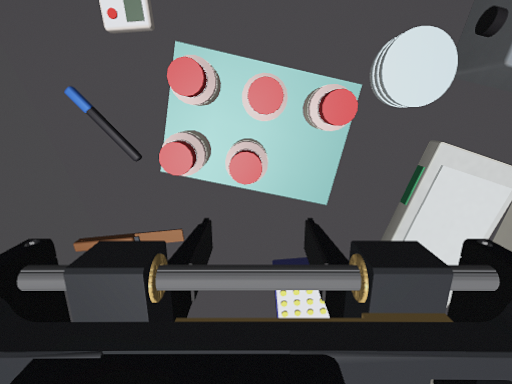

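All five bottles are standing on the mat, with caps at (187,77), (266,95), (339,106), (178,157) and (245,166). I'll measure the cap centres from the wrist view and check their height against the scene camera.

```bash
cat >> h.py <<'E'
def caps(p,thr=None):
    a=np.array(p['pixels']).astype(int);r,g,b=a[...,0],a[...,1],a[...,2]
    m=((r>110)&(g<r*.45)&(b<r*.45)).astype(np.uint8)
    n,L,st,ce=cv2.connectedComponentsWithStats(m)
    out=[]
    for i in range(1,n):
        if st[i,4]<25: continue
        rr=r[L==i]; t=np.percentile(rr,75)-12
        mm=((L==i)&(r>=t)).astype(np.uint8)
        mm=cv2.morphologyEx(mm,cv2.MORPH_OPEN,np.ones((3,3),np.uint8)) if st[i,4]>300 else mm
        c=max(cv2.findContours(mm,cv2.RETR_EXTERNAL,cv2.CHAIN_APPROX_NONE)[0],key=cv2.contourArea,default=None)
        if c is None or len(c)<6: continue
        e=cv2.fitEllipse(cv2.convexHull(c)) if len(cv2.convexHull(c))>=5 else None
        if e: out.append((e[0],e[1],int(st[i,4])))
    return out
E
python3 - <<'E'
from h import *
p=shot('wrist');S=shot('scene');T=shot('top')
W=caps(p);print('W')
for c,ax,n in W: print(np.round(c,1),np.round(ax,1),n,atz(p,c,90).round(1))
cs=caps(S);ct=caps(T)
for q,cc in ((S,cs),(T,ct)):
  print('--')
  for c,ax,n in cc: print(np.round(c,1),np.round(ax,1),n,atz(q,c,90).round(1))
E
```

```text
W
[111.5  12.6] [ 7.7 10.1] 74 [ 362.9 -237.7   90. ]
[351.2  95.9] [ 3.3 15.9] 28 [ 625.6 -261.9   90. ]
--
[352.1 134.7] [4.1 4.8] 28 [748.5 266.   90. ]
[361.1 137.7] [3.6 4.4] 26 [777.9 267.2  90. ]
[354.6 159.7] [3.6 5.8] 33 [784.9 175.7  90. ]
[238.  266.7] [13.7 14.6] 183 [ 617.5 -274.7   90. ]
[161.  271.5] [11.8 13.9] 158 [ 446.4 -371.8   90. ]
[190.1 282.8] [13.5 14.6] 194 [ 528.2 -364.6   90. ]
--
```

```bash
python3 - <<'E'
from h import *
p=shot('wrist');S=shot('scene');T=shot('top')
a=np.array(p['pixels'])
for u,v in((187,77),(187,93),(266,95),(339,106),(178,157),(178,170),(245,166)): print(a[v,u])
print(a[77,160:225:2].tolist())
print(np.array(T['pixels'])[190:210,315:323].mean((0,1)),np.array(T['pixels'])[199,310:330].tolist())
E
```

```text
[218 115 118]
[218 122 124]
[218 119 122]
[218 101 104]
[218 128 130]
[219 128 130]
[218 125 127]
[[75, 73, 76], [75, 73, 76], [75, 73, 77], [65, 72, 75], [218, 107, 111], [218, 110, 112], [218, 111, 114], [218, 112, 115], [218, 112, 114], [218, 112, 115], [217, 113, 116], [218, 114, 117], [218, 115, 117], [218, 115, 119], [218, 116, 119], [217, 115, 118], [218, 117, 120], [218, 117, 120], [218, 117, 120], [218, 117, 120], [218, 119, 122], [223, 125, 129], [92, 26, 27], [153, 137, 141], [195, 178, 176], [204, 186, 185], [204, 186, 184], [208, 190, 188], [155, 154, 149], [89, 85, 77], [162, 205, 202], [170, 214, 211], [169, 214, 211]]
[224.11875 166.4375  163.34375] [[202, 177, 170], [220, 194, 187], [203, 172, 167], [186, 129, 127], [221, 117, 116], [237, 120, 122], [240, 122, 122], [241, 122, 123], [240, 121, 122], [241, 122, 123], [241, 122, 123], [240, 121, 121], [241, 123, 123], [240, 127, 126], [240, 156, 153], [235, 207, 199], [211, 233, 227], [188, 239, 233], [184, 240, 234], [183, 239, 233]]
```

```bash
python3 - <<'E'
s=open('h.py').read()
i=s.index('def caps');s=s[:i]+'''def caps(p,mn=300):
    a=np.array(p['pixels']).astype(int);r,g,b=a[...,0],a[...,1],a[...,2]
    m=((r>175)&(g<r*.68)&(b<r*.68)&(abs(g-b)<25)).astype(np.uint8)
    n,L,st,ce=cv2.connectedComponentsWithStats(m);out=[]
    for i in range(1,n):
        if st[i,4]<mn: continue
        c=max(cv2.findContours((L==i).astype(np.uint8),cv2.RETR_EXTERNAL,cv2.CHAIN_APPROX_NONE)[0],key=cv2.contourArea)
        e=cv2.fitEllipse(cv2.convexHull(c)); out.append((e[0],e[1],int(st[i,4])))
    return out
'''
open('h.py','w').write(s)
E
python3 - <<'E'
from h import *
p=shot('wrist');S=shot('scene');T=shot('top')
for q,n,mn in((p,'W',300),(S,'S',60),(T,'T',60)):
  print(n)
  for c,ax,k in caps(q,mn): print(np.round(c,1),np.round(ax,1),k,atz(q,c,90).round(1))
W=[c for c,_,_ in caps(p)]
for q,mn in((S,60),(T,60)):
  for c,_,_ in caps(q,mn):
    for d in W:
      X,r=tri([(p,d),(q,c)])
      if max(r)<8 and 60<X[2]<120: print('tri',np.round(d),X.round(1),np.round(r,1))
E
```

```text
W
[185.   75.4] [35.4 39.4] 1106 [ 443.4 -280.6   90. ]
[265.3  94.7] [35.1 37.3] 1038 [ 532.5 -281.    90. ]
[339.4 106.8] [34.1 37.4] 1006 [ 616.3 -275.7   90. ]
[175.3 157.6] [31.5 34.7] 866 [ 444.9 -371.5   90. ]
[245.1 167.2] [31.8 32.7] 823 [ 527.2 -365.3   90. ]
S
[238.1 266.8] [14.3 15.7] 183 [ 618.  -274.8   90. ]
[160.8 271.5] [13.4 14.9] 147 [ 445.9 -371.9   90. ]
[190.2 283. ] [14.3 15.9] 188 [ 528.8 -364.9   90. ]
T
[316.2 172.7] [10.7 11.4] 103 [ 615.8 -273.4   90. ]
[318.5 197.3] [11.1 11.2] 106 [ 532.8 -279.    90. ]
tri [339. 107.] [ 617.3 -274.8   87.7] [0.8 0.8]
tri [175. 158.] [ 444.9 -371.7   88.5] [0.4 0.4]
tri [245. 167.] [ 527.8 -365.1   88.7] [0.7 0.7]
tri [339. 107.] [ 617.4 -274.8   83.4] [0.8 0.8]
tri [265.  95.] [ 533.1 -280.4   81.4] [0.4 0.4]
```

Cap tops triangulate to z≈88–89, as expected. Bottle positions:

| Bottle | x | y |
|---|---|---|
| A | 443 | -281 |
| B | 532 | -281 |
| C | 616 | -276 |
| D | 445 | -371 |
| E | 527 | -365 |

The first pick is E, held by the cap.

```bash
python3 - <<'E'
from h import *
go([527.5,-365.2,69],12)
E
```

```text
pos [ 544.8 -376.9  243.4] yaw 12.38 rot [ 3.133 -0.007  0.216] F [ 0.   0.1 -0. ] op 0.649 t 23.52
 tool shift [-15.6 -16.6 174.1] turn 0.38
```

```bash
python3 -m pendant '[[-8,-8,50,0],[-15.6,-16.6,100,0],[-15.6,-16.6,130,0],[-15.6,-16.6,130,0],[-15.6,-16.6,130,0]]' 0.35; python3 - <<'E'
from h import *
go([527.5,-365.2,69],12)
p=shot('wrist','w16')
E
```

```text
t: 24.15
eef_pos: [527.8, -365.4, 114.5]
tcp_rot: [3.132, -0.008, 0.216]
ft_force: [-0.7, 0.1, 0.5]
opening: 0.65
pos [ 527.8 -365.4  114.5] yaw 12.38 rot [ 3.132 -0.008  0.216] F [-0.7  0.1  0.5] op 0.65 t 24.15
 tool shift [-0.6 -0.7 45.5] turn 0.38
```

View pics/w16.png

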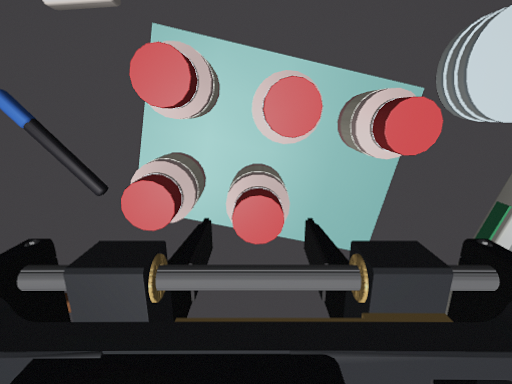

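Cap E (258,215) is centred between the fingers. I'll descend and close.

```bash
python3 -m pendant '[[-0.5,-0.5,25,0],[-0.5,-0.5,46,0],[-0.5,-0.5,46,0],[-0.5,-0.5,46,0]]' 0.35; python3 -m pendant '[[0,0,0,0],[0,0,0,0],[0,0,0,0],[0,0,0,0]]' 1;  python3 -m pendant '[[0,0,-10,0],[0,0,-50,0],[0,0,-90,0],[0,0,-90,0]]'; python3 - <<'E'
from h import *
go([495.3,186,160],12.1)
E
```

```text
t: 24.7
eef_pos: [528.3, -366.0, 70.3]
tcp_rot: [3.129, -0.01, 0.216]
ft_force: [0.0, -0.7, 0.3]
opening: 0.651
t: 25.2
eef_pos: [528.4, -366.1, 70.7]
tcp_rot: [3.129, -0.01, 0.216]
ft_force: [-1.2, 0.4, 4.0]
opening: 0.414
t: 25.7
eef_pos: [528.2, -365.8, 164.1]
tcp_rot: [3.125, -0.013, 0.216]
ft_force: [0.5, -0.3, -1.7]
opening: 0.413
pos [ 528.2 -365.8  164.1] yaw 12.39 rot [ 3.125 -0.013  0.216] F [ 0.5 -0.3 -1.7] op 0.413 t 25.7
 tool shift [  86.2 -546.    -4. ] turn 0.29
```

```bash
python3 -m pendant '[[6,-40,-4,0],[15,-95,-8,0],[24,-150,-12,0],[33,-205,-12,0],[42,-260,-12,0],[51,-315,-12,0],[60,-370,-12,0],[66,-410,-12,0]]'; python3 - <<'E'
from h import *
go([495.3,186,170],12.1)
E
```

```text
t: 26.7
eef_pos: [503.7, 51.0, 169.4]
tcp_rot: [3.125, -0.012, 0.217]
ft_force: [0.8, -0.0, -1.3]
opening: 0.415
pos [503.7  51.  169.4] yaw 12.44 rot [ 3.125 -0.012  0.217] F [ 0.8 -0.  -1.3] op 0.415 t 26.7
 tool shift [  20.9 -133.6   -2.5] turn 0.34
```

```bash
python3 -m pendant '[[0,0,0,0],[0,0,0,0]]'; python3 - <<'E'
from h import *
p=shot('wrist')
im=np.array(p['pixels'])[:,:,::-1].copy()
c=np.array([578.1,166.9]);ex=np.array([-.2096,.978]);ey=np.array([-.978,-.2096])
P=lambda x,y,z: tuple(int(round(v)) for v in proj(p,[*(c+x*ex+y*ey),z]))
for a,b in(((0,-111),(0,111)),((-76,-37),(76,-37)),((-76,37),(76,37))): cv2.line(im,P(*a,46),P(*b,46),(0,0,255),1)
for a,b in(((-84,-121),(-84,121)),((-84,121),(84,121)),((-84,-121),(84,-121)),((-108,-121),(-108,121))): cv2.line(im,P(*a,62),P(*b,62),(0,255,0),1)
cv2.imwrite('pics/ov1.png',im)
E
```

```text
t: 26.95
eef_pos: [503.4, 50.8, 169.0]
tcp_rot: [3.125, -0.011, 0.218]
ft_force: [0.2, -0.1, -1.2]
opening: 0.415
```

View pics/ov1.png

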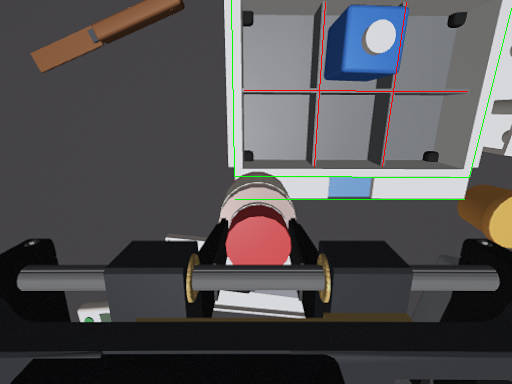

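My case model overlay (red dividers, green rim) lies on the picture within 1–2 px, so the cell positions are good. I'll move over the back-left cell.

```bash
python3 -m pendant '[[5,-35,0,0],[12,-75,0,0],[18,-110,0,0],[21,-134,0,0.3],[21,-134,0,0.3],[21,-134,0,0.3]]'; python3 - <<'E'
from h import *
go([495.3,186,75],12.1)
p=shot('wrist','w17')
q=shot('scene');cv2.imwrite('pics/s17z.png',cv2.resize(np.array(q['pixels'])[40:210,200:390,::-1],None,fx=4,fy=4,interpolation=cv2.INTER_CUBIC)[:600])
E
```

```text
t: 27.75
eef_pos: [495.6, 184.5, 167.0]
tcp_rot: [3.125, -0.011, 0.211]
ft_force: [-0.3, 0.3, -0.7]
opening: 0.415
pos [495.6 184.5 167. ] yaw 12.07 rot [ 3.125 -0.011  0.211] F [-0.3  0.3 -0.7] op 0.415 t 27.75
 tool shift [-1.  -3.  91.9] turn -0.03
```

View pics/w17.png

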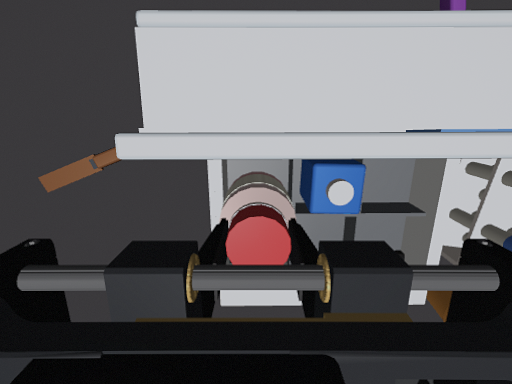

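View pics/s17z.png

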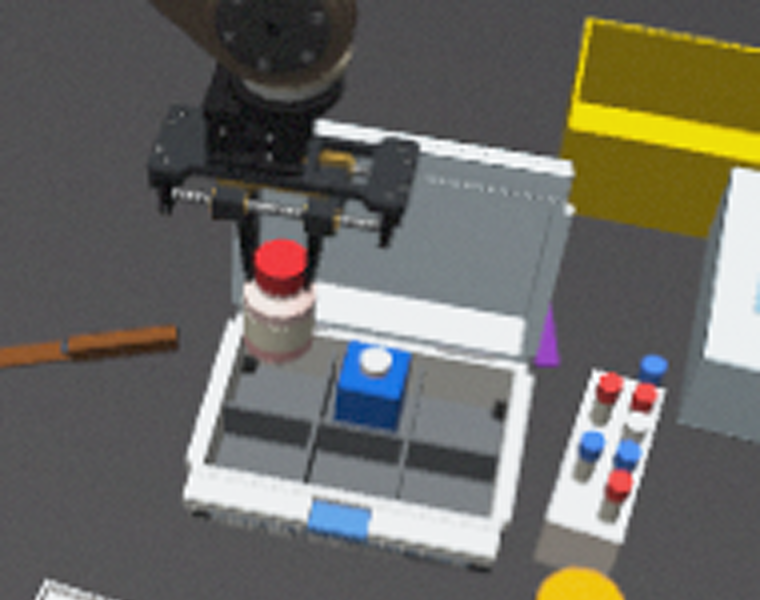

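```bash
python3 - <<'E'
from h import *
q=shot('scene');t=np.array(env.state()['eef_pos'])
for dz in(0,78,120,160,200,240,280,320):
    X=t+[0,0,dz]; u=np.array(proj(q,X)); uu=np.array(proj(q,X+[50,0,0])); print(dz,((u-[200,40])*4).round(),'50mm=',round(np.linalg.norm(uu-u)*4))
c=np.array([578.1,166.9]);ex=np.array([-.2096,.978]);ey=np.array([-.978,-.2096])
th=1.65
for r in(168,192):
  for y in (-121,0,121):
    X=[*(c+(84-r*np.cos(th))*ex+y*ey),62+r*np.sin(th)]; print(r,y,np.round(X),((np.array(proj(q,X))-[200,40])*4).round())
E
```

```text
0 [277. 276.] 50mm= 65
78 [281. 200.] 50mm= 68
120 [282. 156.] 50mm= 70
160 [284. 110.] 50mm= 73
200 [286.  62.] 50mm= 75
240 [288.  11.] 50mm= 77
280 [291. -43.] 50mm= 80
320 [ 293. -102.] 50mm= 82
168 -121 [676. 287. 229.] [563. 203.]
168 0 [558. 262. 229.] [399. 175.]
168 121 [439. 237. 229.] [240. 149.]
192 -121 [676. 289. 253.] [569. 177.]
192 0 [557. 264. 253.] [403. 149.]
192 121 [439. 239. 253.] [240. 122.]
```

The lid model matches the picture too, and the wrist collar stays above the lid's top edge at the placing height. I'll descend into the cell.

```bash
python3 -m pendant '[[-1,-2,30,0],[-1,-2,60,0],[-1,-2,80,0],[-1,-2,84,0],[-1,-2,84,0]]'; python3 -m pendant '[[0,0,2,0],[0,0,4,0],[0,0,5,0],[0,0,5,0]]'; python3 - <<'E'
from h import *
go([495.3,186,76],12.1)
E
```

```text
t: 28.52
eef_pos: [495.7, 184.9, 83.5]
tcp_rot: [3.125, -0.012, 0.21]
ft_force: [0.9, -0.7, -1.4]
opening: 0.412
t: 29.02
eef_pos: [495.8, 184.9, 78.5]
tcp_rot: [3.125, -0.012, 0.21]
ft_force: [0.1, -0.3, -2.7]
opening: 0.412
pos [495.8 184.9  78.5] yaw 12.02 rot [ 3.125 -0.012  0.21 ] F [ 0.1 -0.3 -2.7] op 0.412 t 29.02
 tool shift [-0.2 -1.2  2.5] turn -0.08
```

```bash
python3 -m pendant '[[0,0,2,0],[0,0,3,0],[0,0,3,0]]';  python3 -m pendant '[[0,0,0,0],[0,0,0,0],[0,0,0,0]]' 0.45; python3 -m pendant '[[0,0,-15,0],[0,0,-50,0],[0,0,-100,0],[0,0,-130,0],[0,0,-130,0]]'; python3 - <<'E'
from h import *
go([545,-375,245],12)
p=shot('wrist','w18')
q=shot('scene');cv2.imwrite('pics/s18z.png',cv2.resize(np.array(q['pixels'])[40:210,200:390,::-1],None,fx=4,fy=4,interpolation=cv2.INTER_CUBIC)[:600])
E
```

```text
t: 29.4
eef_pos: [496.0, 184.7, 76.6]
tcp_rot: [3.125, -0.013, 0.21]
ft_force: [-2.8, -3.5, 15.5]
opening: 0.416
t: 29.78
eef_pos: [496.0, 184.7, 76.5]
tcp_rot: [3.125, -0.012, 0.21]
ft_force: [-1.0, -0.1, 0.2]
opening: 0.547
t: 30.4
eef_pos: [494.6, 186.8, 209.4]
tcp_rot: [3.125, -0.017, 0.21]
ft_force: [0.2, 0.6, -1.2]
opening: 0.551
pos [494.6 186.8 209.4] yaw 12.04 rot [ 3.125 -0.017  0.21 ] F [ 0.2  0.6 -1.2] op 0.551 t 30.4
 tool shift [-67.3 560.5 -27.5] turn 0.04
```

View pics/w18.png

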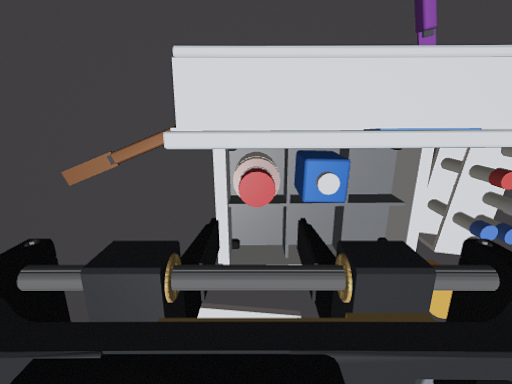

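View pics/s18z.png

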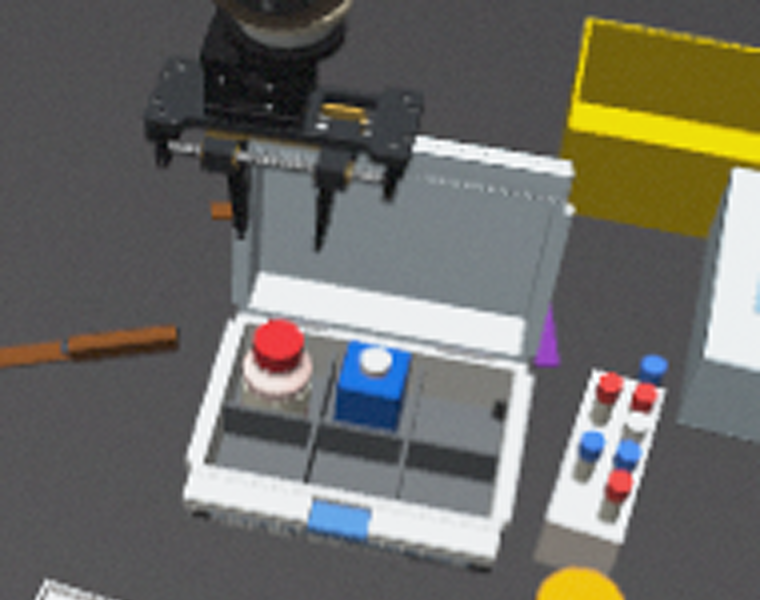

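Bottle E stands upright in the back-left cell. I'll go back over the mat and look at the bottles again.

```bash
python3 -m pendant '[[-7,60,-5,0],[-15,120,-15,0],[-22,180,-25,0],[-29,240,-28,0],[-36,300,-28,0],[-43,360,-28,0],[-51,420,-28,0],[-58,480,-28,0]]' 0.35;  python3 -m pendant '[[-5,50,0,0],[-8,88,0,0],[-8,88,0,0],[-8,88,0,0]]'; python3 - <<'E'
from h import *
p=shot('wrist','w19')
for c,ax,k in caps(p): print(np.round(c,1),np.round(ax,1),k,atz(p,c,90).round(1))
go([617,-276,69],12)
E
```

```text
t: 31.5
eef_pos: [535.9, -296.5, 240.5]
tcp_rot: [3.127, -0.011, 0.21]
ft_force: [0.5, 0.1, -0.1]
opening: 0.654
t: 32.0
eef_pos: [546.0, -383.4, 240.5]
tcp_rot: [3.129, -0.01, 0.21]
ft_force: [0.7, 0.7, 0.1]
opening: 0.645
[182.8  68. ] [36.1 40.5] 1155 [ 443.4 -280.6   90. ]
[264.7  87.2] [35.7 38.4] 1081 [ 532.5 -281.    90. ]
[340.2  99.1] [34.8 37.9] 1045 [ 616.2 -275.6   90. ]
[173.6 152.2] [32.  35.5] 901 [ 444.9 -371.5   90. ]
pos [ 546.2 -383.1  241. ] yaw 12.05 rot [ 3.128 -0.01   0.21 ] F [ 0.1 -0.5  0.5] op 0.649 t 32.05
 tool shift [ 89.8 -92.3 171.7] turn 0.05
```

View pics/w19.png

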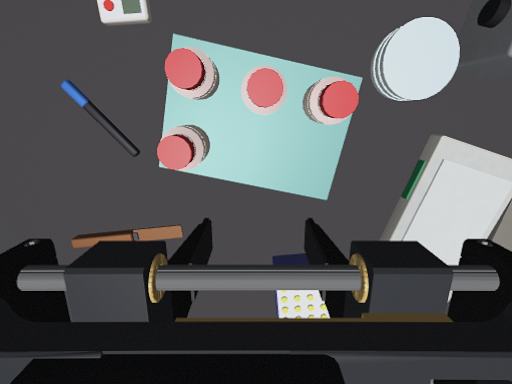

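The four remaining bottles (caps at (183,68), (265,87), (340,99), (174,152)) are unmoved. Next is C, to the back-right cell.

```bash
python3 -m pendant '[[45,-46,20,0],[89,-92,60,0],[89,-92,110,0],[89,-92,130,0],[89,-92,130,0],[89,-92,130,0]]' 0.35; python3 - <<'E'
from h import *
go([616.3,-275.6,69],12.1)
p=shot('wrist','w20')
for c,ax,k in caps(p): print(np.round(c,1),atz(p,c,90).round(1))
E
```

```text
t: 32.8
eef_pos: [616.2, -275.9, 112.1]
tcp_rot: [3.127, -0.012, 0.211]
ft_force: [0.2, -0.2, -0.2]
opening: 0.652
pos [ 616.2 -275.9  112.1] yaw 12.07 rot [ 3.127 -0.012  0.211] F [ 0.2 -0.2 -0.2] op 0.652 t 32.8
 tool shift [-0.3 -0.9 43.1] turn -0.03
[ 16.7 179.8] [ 443.7 -280.2   90. ]
[144.8 205.1] [ 532.6 -280.7   90. ]
[258.9 220.2] [ 616.4 -275.2   90. ]
```

```bash
python3 -m pendant '[[0,-1,25,0],[0,-1,43,0],[0,-1,43,0],[0,-1,43,0]]' 0.35; python3 -m pendant '[[0,0,0,0],[0,0,0,0],[0,0,0,0],[0,0,0,0]]' 1;  python3 -m pendant '[[0,0,-10,0],[0,0,-50,0],[0,0,-100,0],[0,0,-100,0]]'; python3 - <<'E'
from h import *
go([645.9,218.2,172],12.1)
E
```

```text
t: 33.35
eef_pos: [616.9, -276.0, 70.1]
tcp_rot: [3.126, -0.013, 0.21]
ft_force: [-0.6, 0.6, 0.2]
opening: 0.651
t: 33.85
eef_pos: [617.1, -276.1, 70.5]
tcp_rot: [3.125, -0.013, 0.21]
ft_force: [0.1, -0.3, 3.0]
opening: 0.414
t: 34.35
eef_pos: [616.8, -275.4, 175.0]
tcp_rot: [3.121, -0.018, 0.211]
ft_force: [-0.3, -0.2, -2.2]
opening: 0.414
pos [ 616.8 -275.4  175. ] yaw 12.07 rot [ 3.121 -0.018  0.211] F [-0.3 -0.2 -2.2] op 0.414 t 34.35
 tool shift [ 131.6 -476.6   -4.5] turn -0.03
```

```bash
python3 -m pendant '[[12,-40,-4,0],[28,-98,-4,0],[44,-156,-4,0],[60,-214,-4,0],[76,-272,-4,0],[92,-330,-4,0],[106,-385,-4,0],[118,-427,-4,0]]';  python3 -m pendant '[[13,-49,0,0],[13,-49,0,0],[13,-49,0,0]]'; python3 - <<'E'
from h import *
go([645.9,218.2,77],12.1)
p=shot('wrist','w21')
E
```

```text
t: 35.35
eef_pos: [642.2, 169.2, 171.3]
tcp_rot: [3.121, -0.016, 0.212]
ft_force: [0.7, -1.0, -1.5]
opening: 0.412
t: 35.72
eef_pos: [644.2, 219.5, 169.7]
tcp_rot: [3.121, -0.015, 0.212]
ft_force: [0.2, -0.5, -1.8]
opening: 0.415
pos [644.2 219.5 169.7] yaw 12.15 rot [ 3.121 -0.015  0.212] F [ 0.2 -0.5 -1.8] op 0.415 t 35.73
 tool shift [-0.  -0.3 92.7] turn 0.05
```

View pics/w21.png

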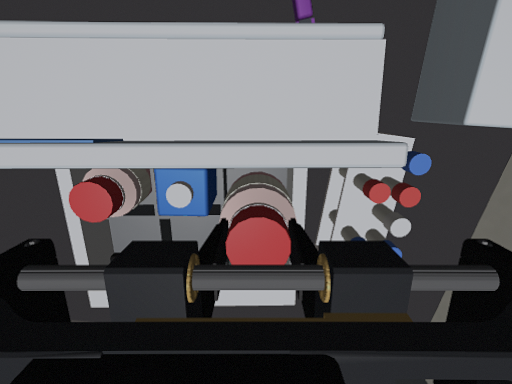

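```bash
python3 -m pendant '[[0,0,30,0],[0,0,60,0],[0,0,80,0],[0,0,86,0],[0,0,86,0]]'; python3 -m pendant '[[0,0,3,0],[0,0,6,0],[0,0,8,0],[0,0,8,0]]'; python3 - <<'E'
from h import *
go([645.9,218.2,76],12.1)
E
```

```text
t: 36.4
eef_pos: [646.4, 217.2, 84.3]
tcp_rot: [3.121, -0.016, 0.211]
ft_force: [0.2, -0.1, -1.4]
opening: 0.414
t: 36.9
eef_pos: [646.7, 217.1, 76.6]
tcp_rot: [3.121, -0.016, 0.211]
ft_force: [-0.0, -0.8, 1.1]
opening: 0.41
pos [646.7 217.1  76.6] yaw 12.08 rot [ 3.121 -0.016  0.211] F [-0.  -0.8  1.1] op 0.41 t 36.9
 tool shift [-0.5 -1.2  0.5] turn -0.02
```

Floor contact: Fz changed from -1.4 to +1.1 N at the expected height. I'll release and go back for the next look.

```bash
python3 -m pendant '[[0,0,0,0],[0,0,0,0],[0,0,0,0]]' 0.45; python3 -m pendant '[[0,0,-15,0],[0,0,-50,0],[0,0,-100,0],[0,0,-150,0],[0,0,-160,0],[0,0,-160,0]]'; python3 - <<'E'
from h import *
go([545,-378,243],12)
p=shot('wrist','w22')
E
```

```text
t: 37.28
eef_pos: [646.7, 217.2, 76.6]
tcp_rot: [3.121, -0.016, 0.211]
ft_force: [-0.3, 0.5, 0.5]
opening: 0.547
t: 38.02
eef_pos: [643.4, 219.9, 237.4]
tcp_rot: [3.121, -0.017, 0.211]
ft_force: [-1.6, -0.6, -0.7]
opening: 0.55
pos [643.4 219.9 237.4] yaw 12.08 rot [ 3.121 -0.017  0.211] F [-1.6 -0.6 -0.7] op 0.55 t 38.02
 tool shift [-221.2  564.1    2.2] turn 0.08
```

View pics/w22.png

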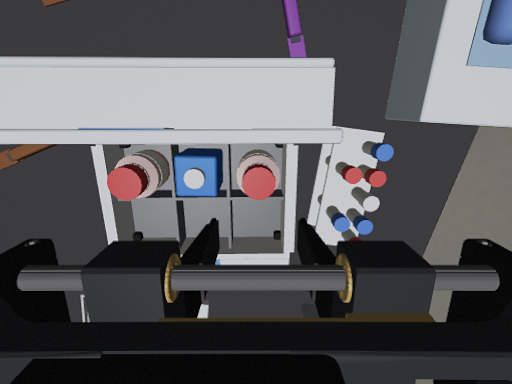

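The back row is done: bottle, pack, bottle, at (128,180), (195,178) and (260,182). Returning to the mat view.

```bash
python3 -m pendant '[[-20,52,0,0],[-42,108,0,0],[-64,164,0,0],[-86,220,0,0],[-108,276,0,0],[-130,332,0,0],[-152,388,0,0],[-174,444,0,0]]' 0.35;  python3 -m pendant '[[-24,55,0,0],[-47,120,0,0],[-47,120,0,0],[-47,120,0,0]]'; python3 - <<'E'
from h import *
p=shot('wrist','w23')
for c,ax,k in caps(p): print(np.round(c,1),np.round(ax,1),k,atz(p,c,90).round(1))
go([532.5,-281,69],12.1)
E
```

```text
t: 39.08
eef_pos: [564.7, -252.5, 241.0]
tcp_rot: [3.123, -0.013, 0.211]
ft_force: [0.8, 0.1, -0.2]
opening: 0.652
t: 39.58
eef_pos: [543.3, -379.4, 241.0]
tcp_rot: [3.125, -0.012, 0.21]
ft_force: [0.1, 0.4, 0.3]
opening: 0.652
[184.4  72. ] [35.9 40.1] 1143 [ 443.3 -280.6   90. ]
[266.  91.] [35.4 38.2] 1069 [ 532.4 -280.9   90. ]
[175.3 155.5] [32. 35.] 893 [ 444.9 -371.4   90. ]
pos [ 543.7 -378.6  241.5] yaw 12.08 rot [ 3.124 -0.012  0.211] F [0.2 0.3 0.6] op 0.651 t 39.62
 tool shift [   7.4 -100.8  170.9] turn -0.02
```

View pics/w23.png

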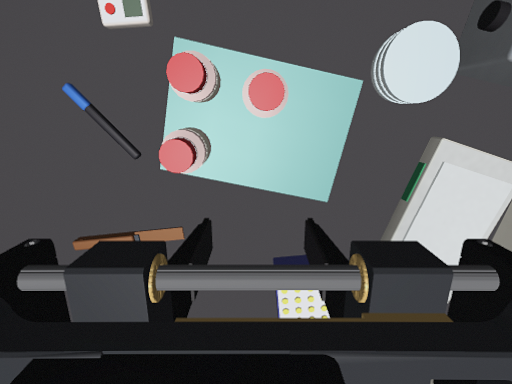

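Three bottles remain and haven't moved. Next is B, to the front-right cell.

```bash
python3 -m pendant '[[4,-50,20,0],[7.4,-100.5,60,0],[7.4,-100.5,110,0],[7.4,-100.5,130,0],[7.4,-100.5,130,0],[7.4,-100.5,130,0]]' 0.35; python3 - <<'E'
from h import *
go([532.4,-280.9,69],12.1)
p=shot('wrist','w24')
for c,ax,k in caps(p): print(np.round(c,1),atz(p,c,90).round(1))
E
```

```text
t: 40.38
eef_pos: [532.5, -280.1, 111.0]
tcp_rot: [3.124, -0.013, 0.212]
ft_force: [0.2, -0.2, -0.4]
opening: 0.652
pos [ 532.5 -280.1  111. ] yaw 12.14 rot [ 3.124 -0.013  0.212] F [ 0.2 -0.2 -0.4] op 0.652 t 40.38
 tool shift [-0.8 -0.  42. ] turn 0.04
[136.9 197.8] [ 443.3 -280.1   90. ]
[258.3 222.1] [ 532.5 -280.7   90. ]
```

```bash
python3 -m pendant '[[-0.5,0,25,0],[-0.5,0,42,0],[-0.5,0,42,0],[-0.5,0,42,0]]' 0.35; python3 -m pendant '[[0,0,0,0],[0,0,0,0],[0,0,0,0],[0,0,0,0]]' 1;  python3 -m pendant '[[0,0,-10,0],[0,0,-50,0],[0,0,-100,0],[0,0,-100,0]]'; python3 - <<'E'
from h import *
go([658.5,145.2,172],12.1)
E
```

```text
t: 40.92
eef_pos: [533.0, -281.4, 69.8]
tcp_rot: [3.123, -0.014, 0.212]
ft_force: [0.3, -0.1, 0.6]
opening: 0.65
t: 41.42
eef_pos: [533.1, -281.4, 70.1]
tcp_rot: [3.122, -0.014, 0.212]
ft_force: [0.5, 1.2, 3.4]
opening: 0.415
t: 41.92
eef_pos: [532.5, -280.6, 174.1]
tcp_rot: [3.118, -0.019, 0.212]
ft_force: [-0.1, -0.2, -1.2]
opening: 0.415
pos [ 532.5 -280.6  174.1] yaw 12.13 rot [ 3.118 -0.019  0.212] F [-0.1 -0.2 -1.2] op 0.415 t 41.92
 tool shift [ 212.6 -389.8   -3.2] turn 0.03
```

```bash
python3 -m pendant '[[22,-40,-3,0],[51,-93,-3,0],[80,-146,-3,0],[109,-199,-3,0],[138,-252,-3,0],[165,-303,-3,0],[190,-350,-3,0],[204,-374,-3,0]]';  python3 -m pendant '[[8,-15,0,0],[8,-15,0,0],[8,-15,0,0]]'; python3 - <<'E'
from h import *
go([658.5,145.2,77],12.1)
p=shot('wrist','w25')
E
```

```text
t: 42.92
eef_pos: [653.2, 130.6, 170.8]
tcp_rot: [3.118, -0.017, 0.214]
ft_force: [-0.3, -0.6, -0.9]
opening: 0.414
t: 43.3
eef_pos: [657.5, 146.0, 170.4]
tcp_rot: [3.118, -0.017, 0.213]
ft_force: [0.3, 0.7, -1.4]
opening: 0.417
pos [657.5 146.  170.4] yaw 12.2 rot [ 3.118 -0.017  0.213] F [ 0.3  0.7 -1.4] op 0.417 t 43.3
 tool shift [-0.8 -1.2 93.4] turn 0.1
```

View pics/w25.png

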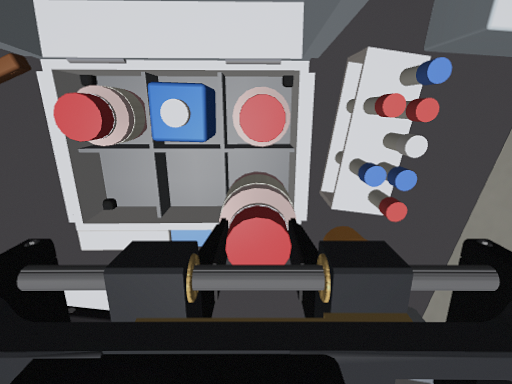

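```bash
python3 -m pendant '[[-1,-1,30,0],[-1,-1,60,0],[-1,-1,80,0],[-1,-1,86,0],[-1,-1,86,0]]'; python3 -m pendant '[[0,0,3,0],[0,0,6,0],[0,0,8,0],[0,0,8,0]]'; python3 - <<'E'
from h import *
go([658.5,145.2,76],12.1)
E
```

```text
t: 43.98
eef_pos: [658.5, 144.7, 84.9]
tcp_rot: [3.118, -0.017, 0.212]
ft_force: [-0.3, 0.8, -1.8]
opening: 0.417
t: 44.48
eef_pos: [658.6, 144.6, 76.8]
tcp_rot: [3.118, -0.017, 0.212]
ft_force: [-0.0, -0.2, -1.4]
opening: 0.415
pos [658.6 144.6  76.8] yaw 12.17 rot [ 3.118 -0.017  0.212] F [-0.  -0.2 -1.4] op 0.415 t 44.48
 tool shift [-0.  -0.7  0.8] turn 0.07
```

```bash
python3 -m pendant '[[0,0,1,0],[0,0,2,0],[0,0,2,0]]'; python3 -m pendant '[[0,0,0,0],[0,0,0,0],[0,0,0,0]]' 0.45; python3 -m pendant '[[0,0,-15,0],[0,0,-50,0],[0,0,-100,0],[0,0,-150,0],[0,0,-160,0],[0,0,-160,0]]'; python3 - <<'E'
from h import *
go([545,-378,243],12)
p=shot('wrist','w26')
E
```

```text
t: 44.85
eef_pos: [659.1, 144.5, 76.1]
tcp_rot: [3.118, -0.018, 0.213]
ft_force: [-2.5, -0.5, 8.8]
opening: 0.418
t: 45.22
eef_pos: [659.0, 144.5, 76.0]
tcp_rot: [3.118, -0.018, 0.213]
ft_force: [0.4, -0.2, 0.2]
opening: 0.547
t: 45.98
eef_pos: [655.3, 147.7, 236.8]
tcp_rot: [3.118, -0.019, 0.213]
ft_force: [-0.3, -0.6, -0.4]
opening: 0.547
pos [655.3 147.7 236.8] yaw 12.18 rot [ 3.118 -0.019  0.213] F [-0.3 -0.6 -0.4] op 0.547 t 45.98
 tool shift [-218.6  490.7    1.4] turn 0.18
```

View pics/w26.png

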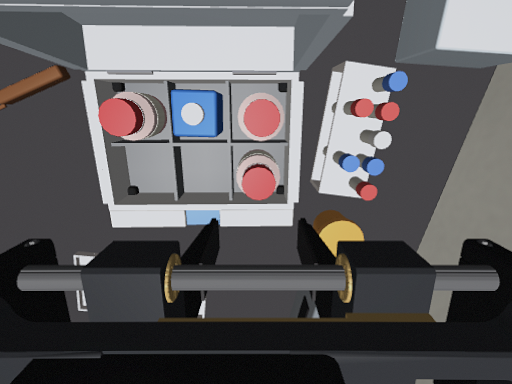

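Three are in, all upright (caps (122,118), (262,118), (260,182)). Back to the mat.

```bash
python3 -m pendant '[[-24,54,0,0],[-48,108,0,0],[-72,162,0,0],[-96,216,0,0],[-120,270,0,0],[-144,324,0,0],[-168,378,0,0],[-192,432,0,0]]' 0.35;  python3 -m pendant '[[-24,50,0,0],[-27,59,0,0],[-27,59,0,0]]'; python3 - <<'E'
from h import *
p=shot('wrist','w27')
for c,ax,k in caps(p): print(np.round(c,1),np.round(ax,1),k,atz(p,c,90).round(1))
go([444.9,-371.5,69],12.1)
go([443.4,-280.6,69],12.1)
E
```

```text
t: 47.02
eef_pos: [557.2, -316.7, 240.7]
tcp_rot: [3.12, -0.016, 0.212]
ft_force: [0.5, -0.4, -0.4]
opening: 0.648
t: 47.4
eef_pos: [542.9, -379.9, 240.1]
tcp_rot: [3.122, -0.014, 0.211]
ft_force: [0.1, 0.2, 1.0]
opening: 0.651
[184.3  70.7] [36.1 40.4] 1159 [ 443.3 -280.5   90. ]
[175.2 154.9] [32.2 35.5] 901 [ 445.  -371.4   90. ]
pos [ 543.3 -379.1  240.6] yaw 12.18 rot [ 3.121 -0.015  0.213] F [0.1 1.  1. ] op 0.65 t 47.45
 tool shift [-97.1 -31.6 169.6] turn 0.08
pos [ 543.3 -379.1  240.6] yaw 12.18 rot [ 3.121 -0.015  0.213] F [0.1 1.  1. ] op 0.65 t 47.45
 tool shift [ -79.4 -120.8  168. ] turn 0.08
```

View pics/w27.png

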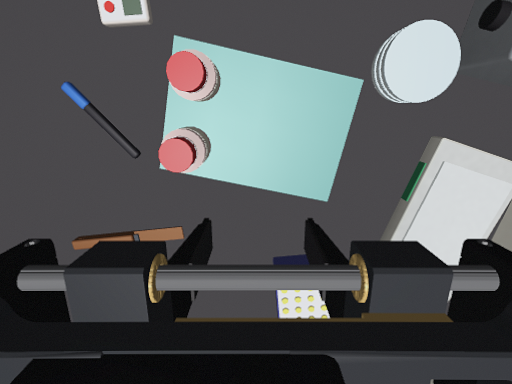

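Now A (443.3,-280.6), to the front-left cell (513.7,114.2).

```bash
python3 -m pendant '[[-40,-50,20,0],[-79.5,-102,60,0],[-79.5,-120.5,105,0],[-79.5,-120.5,128,0],[-79.5,-120.5,128,0],[-79.5,-120.5,128,0]]' 0.35; python3 - <<'E'
from h import *
go([443.3,-280.5,69],12.1)
p=shot('wrist','w28')
for c,ax,k in caps(p): print(np.round(c,1),atz(p,c,90).round(1))
E
```

```text
t: 48.2
eef_pos: [443.4, -280.0, 110.0]
tcp_rot: [3.12, -0.015, 0.214]
ft_force: [0.6, 0.2, 0.1]
opening: 0.651
pos [ 443.4 -280.   110. ] yaw 12.24 rot [ 3.12  -0.015  0.214] F [0.6 0.2 0.1] op 0.651 t 48.2
 tool shift [-0.8 -0.4 41. ] turn 0.14
[258.3 221.9] [ 443.2 -280.    90. ]
[236.8 317.5] [ 444.  -367.1   90. ]
```

```bash
python3 -m pendant '[[-0.5,0,25,0],[-0.5,0,41,0],[-0.5,0,41,0],[-0.5,0,41,0]]' 0.35; python3 -m pendant '[[0,0,0,0],[0,0,0,0],[0,0,0,0],[0,0,0,0]]' 1;  python3 -m pendant '[[0,0,-10,0],[0,0,-50,0],[0,0,-100,0],[0,0,-100,0]]'; python3 - <<'E'
from h import *
go([513.7,114.2,172],12.1)
E
```

```text
t: 48.75
eef_pos: [443.9, -281.2, 69.7]
tcp_rot: [3.12, -0.016, 0.213]
ft_force: [-0.3, 0.3, 0.6]
opening: 0.648
t: 49.25
eef_pos: [444.0, -281.4, 70.0]
tcp_rot: [3.119, -0.016, 0.213]
ft_force: [0.3, -0.1, 3.5]
opening: 0.421
t: 49.75
eef_pos: [443.0, -280.2, 173.4]
tcp_rot: [3.114, -0.02, 0.213]
ft_force: [0.0, -0.2, -0.8]
opening: 0.419
pos [ 443.  -280.2  173.4] yaw 12.23 rot [ 3.114 -0.02   0.213] F [ 0.  -0.2 -0.8] op 0.419 t 49.75
 tool shift [ 152.7 -370.5   -5.6] turn 0.13
```

```bash
python3 -m pendant '[[16,-38,-5,0],[37,-90,-5,0],[58,-142,-5,0],[79,-194,-5,0],[101,-246,-5,0],[122,-296,-5,0],[139,-336,-5,0],[150,-362,-5,0]]';  python3 -m pendant '[[2,-9,0,0],[2,-9,0,0],[2,-9,0,0]]'; python3 - <<'E'
from h import *
go([513.2,114.2,77],12.1)
p=shot('wrist','w29')
E
```

```text
t: 50.75
eef_pos: [512.4, 107.3, 170.6]
tcp_rot: [3.115, -0.019, 0.215]
ft_force: [-0.3, 0.2, -1.0]
opening: 0.417
t: 51.12
eef_pos: [512.3, 115.6, 170.2]
tcp_rot: [3.115, -0.018, 0.214]
ft_force: [0.1, 0.3, -2.0]
opening: 0.415
pos [512.3 115.6 170.2] yaw 12.27 rot [ 3.115 -0.018  0.214] F [ 0.1  0.3 -2. ] op 0.415 t 51.12
 tool shift [-1.  -0.9 93.2] turn 0.17
```

View pics/w29.png

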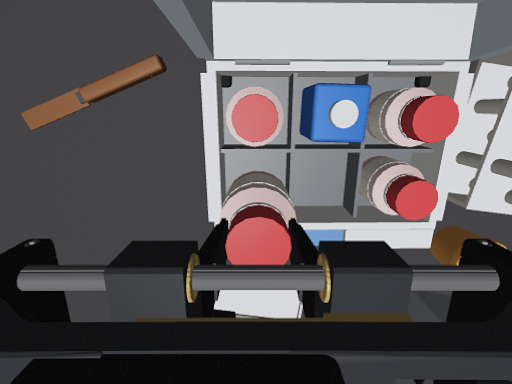

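```bash
python3 -m pendant '[[-1,-1,30,0],[-1,-1,60,0],[-1,-1,80,0],[-1,-1,86,0],[-1,-1,86,0]]'; python3 -m pendant '[[0,0,3,0],[0,0,6,0],[0,0,9,0],[0,0,9,0]]'; python3 - <<'E'
from h import *
go([513.2,114.2,76],12.1)
E
```

```text
t: 51.8
eef_pos: [513.4, 114.0, 84.5]
tcp_rot: [3.115, -0.018, 0.213]
ft_force: [0.1, 0.6, -1.6]
opening: 0.413
t: 52.3
eef_pos: [514.0, 113.8, 75.9]
tcp_rot: [3.114, -0.019, 0.213]
ft_force: [0.4, -0.7, 2.8]
opening: 0.415
pos [514.  113.8  75.9] yaw 12.22 rot [ 3.114 -0.019  0.213] F [ 0.4 -0.7  2.8] op 0.415 t 52.3
 tool shift [-0.7 -0.6 -0.1] turn 0.12
```

```bash
python3 -m pendant '[[0,0,0,0],[0,0,0,0],[0,0,0,0]]' 0.45; python3 -m pendant '[[0,0,-15,0],[0,0,-50,0],[0,0,-100,0],[0,0,-150,0],[0,0,-160,0],[0,0,-160,0]]'; python3 - <<'E'
from h import *
go([545,-378,243],12)
p=shot('wrist','w30')
E
```

```text
t: 52.68
eef_pos: [513.9, 113.8, 75.9]
tcp_rot: [3.114, -0.019, 0.213]
ft_force: [0.1, -0.1, -0.6]
opening: 0.547
t: 53.42
eef_pos: [509.8, 117.4, 236.4]
tcp_rot: [3.114, -0.02, 0.213]
ft_force: [-0.1, 0.8, -0.8]
opening: 0.552
pos [509.8 117.4 236.4] yaw 12.23 rot [ 3.114 -0.02   0.213] F [-0.1  0.8 -0.8] op 0.552 t 53.42
 tool shift [-70.4 491.6   5.4] turn 0.23
```

View pics/w30.png

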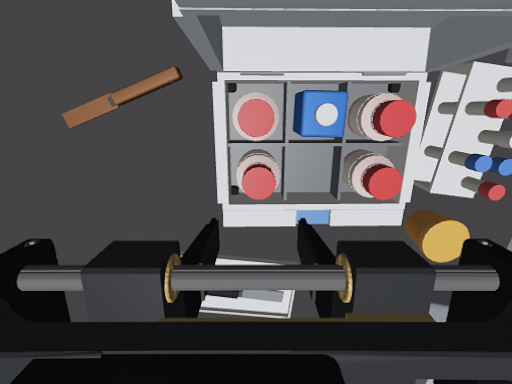

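Four are in and upright. The last one, D, goes to the front-middle cell (586.1,129.7).

```bash
python3 -m pendant '[[-8,54,0,0],[-16,110,0,0],[-24,168,0,0],[-32,226,0,0],[-40,284,0,0],[-48,342,0,0],[-56,400,0,0],[-64,455,0,0]]' 0.35;  python3 -m pendant '[[-5,30,0,0],[-5,36,0,0],[-5,36,0,0]]'; python3 - <<'E'
from h import *
p=shot('wrist','w31')
for c,ax,k in caps(p): print(np.round(c,1),np.round(ax,1),k,atz(p,c,90).round(1))
go([445,-371.5,69],12.1)
E
```

```text
t: 54.48
eef_pos: [542.5, -342.7, 244.4]
tcp_rot: [3.117, -0.017, 0.213]
ft_force: [0.5, 0.4, -0.1]
opening: 0.651
t: 54.85
eef_pos: [545.0, -378.3, 243.8]
tcp_rot: [3.119, -0.015, 0.213]
ft_force: [0.2, 0.7, -0.3]
opening: 0.652
[173.8 154.8] [31.6 35.2] 886 [ 444.9 -371.4   90. ]
pos [ 545.2 -377.9  244.4] yaw 12.23 rot [ 3.118 -0.016  0.213] F [ 0.4 -0.3  0.3] op 0.649 t 54.9
 tool shift [-99.3 -31.5 173.1] turn 0.13
```

View pics/w31.png

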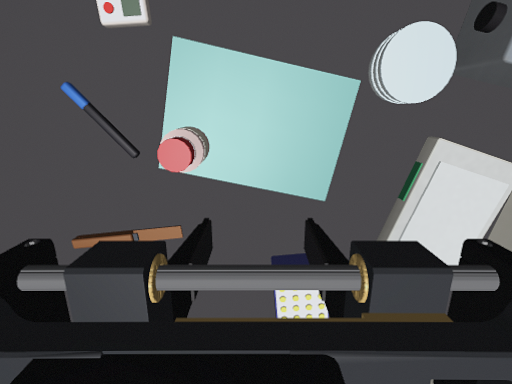

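```bash
python3 -m pendant '[[-50,-16,20,0],[-99.3,-31.5,60,0],[-99.3,-31.5,110,0],[-99.3,-31.5,132,0],[-99.3,-31.5,132,0],[-99.3,-31.5,132,0]]' 0.35; python3 - <<'E'
from h import *
go([444.9,-371.5,69],12.1)
p=shot('wrist','w32')
for c,ax,k in caps(p): print(np.round(c,1),atz(p,c,90).round(1))
E
```

```text
t: 55.65
eef_pos: [444.8, -370.3, 111.3]
tcp_rot: [3.117, -0.016, 0.214]
ft_force: [-0.6, -0.8, 0.1]
opening: 0.652
pos [ 444.8 -370.3  111.3] yaw 12.28 rot [ 3.117 -0.016  0.214] F [-0.6 -0.8  0.1] op 0.652 t 55.65
 tool shift [-0.9  0.1 42.3] turn 0.18
[258.1 222.2] [ 444.7 -371.2   90. ]
```

```bash
python3 -m pendant '[[-0.5,0,25,0],[-0.5,0,42,0],[-0.5,0,42,0],[-0.5,0,42,0]]' 0.35; python3 -m pendant '[[0,0,0,0],[0,0,0,0],[0,0,0,0],[0,0,0,0]]' 1;  python3 -m pendant '[[0,0,-10,0],[0,0,-50,0],[0,0,-100,0],[0,0,-100,0]]'; python3 - <<'E'
from h import *
go([586.1,129.7,172],12.1)
E
```

```text
t: 56.2
eef_pos: [445.5, -371.7, 70.0]
tcp_rot: [3.116, -0.017, 0.214]
ft_force: [0.2, 0.5, 0.3]
opening: 0.654
t: 56.7
eef_pos: [445.6, -371.8, 70.4]
tcp_rot: [3.116, -0.017, 0.214]
ft_force: [-0.9, 0.2, 3.4]
opening: 0.416
t: 57.2
eef_pos: [444.3, -370.6, 174.2]
tcp_rot: [3.11, -0.021, 0.214]
ft_force: [0.2, 0.9, -2.3]
opening: 0.414
pos [ 444.3 -370.6  174.2] yaw 12.29 rot [ 3.11  -0.021  0.214] F [ 0.2  0.9 -2.3] op 0.414 t 57.2
 tool shift [ 244.9 -458.6   -7.2] turn 0.19
```

```bash
python3 -m pendant '[[20,-38,-6,0],[46,-87,-6,0],[74,-138,-6,0],[102,-190,-6,0],[130,-242,-6,0],[158,-294,-6,0],[186,-346,-6,0],[210,-392,-6,0]]';  python3 -m pendant '[[18,-34,0,0],[34,-62,0,0],[34,-62,0,0],[34,-62,0,0]]'; python3 - <<'E'
from h import *
go([586.1,129.7,77],12.1)
p=shot('wrist','w33')
E
```

```text
t: 58.2
eef_pos: [566.0, 59.3, 171.5]
tcp_rot: [3.111, -0.019, 0.215]
ft_force: [0.2, 0.3, 0.1]
opening: 0.413
t: 58.7
eef_pos: [585.5, 126.7, 169.6]
tcp_rot: [3.111, -0.018, 0.215]
ft_force: [0.3, 0.3, -1.5]
opening: 0.417
pos [585.5 126.7 169.6] yaw 12.32 rot [ 3.111 -0.018  0.215] F [ 0.3  0.3 -1.5] op 0.417 t 58.7
 tool shift [-0.5 -5.7 92.5] turn 0.22
```

View pics/w33.png

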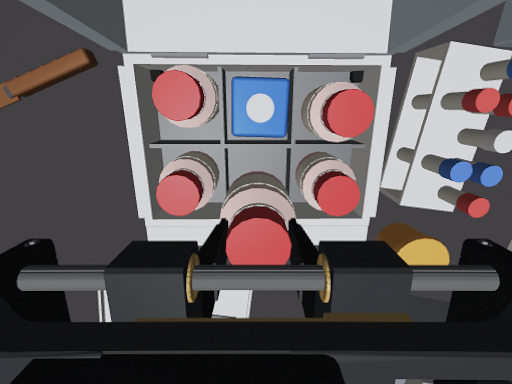

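```bash
python3 -m pendant '[[-0.5,-5.5,10,0],[-0.5,-5.5,40,0],[-0.5,-5.5,70,0],[-0.5,-5.5,85,0],[-0.5,-5.5,85,0]]'; python3 -m pendant '[[0,0,3,0],[0,0,6,0],[0,0,9,0],[0,0,9,0]]'; python3 - <<'E'
from h import *
go([586.1,129.7,76],12.1)
E
```

```text
t: 59.38
eef_pos: [585.6, 129.1, 83.8]
tcp_rot: [3.111, -0.017, 0.214]
ft_force: [-0.1, 0.2, -0.8]
opening: 0.415
t: 59.88
eef_pos: [586.5, 128.7, 76.2]
tcp_rot: [3.11, -0.019, 0.214]
ft_force: [-1.0, -1.5, 8.8]
opening: 0.412
pos [586.5 128.7  76.2] yaw 12.26 rot [ 3.11  -0.019  0.214] F [-1.  -1.5  8.8] op 0.412 t 59.88
 tool shift [-0.2 -1.   0.1] turn 0.16
```

```bash
python3 -m pendant '[[0,0,0,0],[0,0,0,0],[0,0,0,0]]' 0.45; python3 -m pendant '[[0,0,-15,0],[0,0,-50,0],[0,0,-100,0],[0,0,-150,0],[0,0,-190,0],[0,0,-190,0]]'; python3 - <<'E'
from h import *
go(None)
p=shot('wrist','w34')
q=shot('scene');cv2.imwrite('pics/s34z.png',cv2.resize(np.array(q['pixels'])[40:210,200:390,::-1],None,fx=4,fy=4,interpolation=cv2.INTER_CUBIC)[:600])
E
```

```text
t: 60.25
eef_pos: [586.5, 128.8, 76.1]
tcp_rot: [3.11, -0.019, 0.214]
ft_force: [0.2, 0.2, -0.1]
opening: 0.547
t: 61.0
eef_pos: [582.5, 134.1, 270.1]
tcp_rot: [3.11, -0.025, 0.214]
ft_force: [0.1, -1.1, -0.7]
opening: 0.553
pos [582.5 134.1 270.1] yaw 12.28 rot [ 3.11  -0.025  0.214] F [ 0.1 -1.1 -0.7] op 0.553 t 61.0
```

View pics/w34.png

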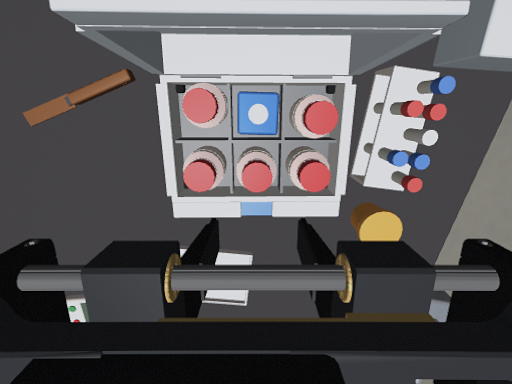

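View pics/s34z.png

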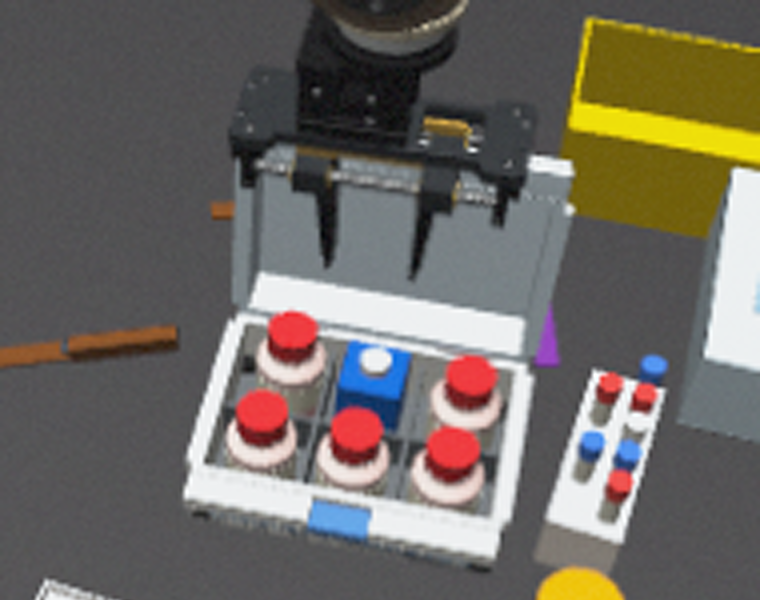

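All five bottles and the pack stand in the cells. The back-left bottle looks shifted a little since I placed it (the knock, perhaps), so I'll measure.

```bash
python3 - <<'E'
from h import *
p=shot('wrist');S=shot('scene')
c0=np.array([578.1,166.9]);ex=np.array([-.2096,.978]);ey=np.array([-.978,-.2096])
W=[c for c,_,k in caps(p)]; Sc=[c for c,_,k in caps(S,40)]
for d in W:
    X=atz(p,d,96);r=X[:2]-c0; o=[round(r@ex,1),round(r@ey,1)]
    best=min(((max(tri([(p,d),(S,c)])[1]),tri([(p,d),(S,c)])[0]) for c in Sc if 80<tri([(p,d),(S,c)])[0][2]<110),default=None,key=lambda t:t[0])
    print(np.round(d),'case xy',o,best)
E
```

```text
[200. 105.] case xy [np.float64(48.5), np.float64(68.4)] (np.float64(0.7964063051070666), array([501.973639  , 200.11898162,  96.7888506 ]))
[324. 117.] case xy [np.float64(35.1), np.float64(-77.3)] (np.float64(0.6947248127775815), array([646.91717214, 217.73848593,  95.97172931]))
[200. 177.] case xy [np.float64(-37.7), np.float64(74.4)] (np.float64(0.758376823916395), array([514.24703302, 115.0060724 ,  97.36636845]))
[258. 178.] case xy [np.float64(-38.7), np.float64(0.6)] (np.float64(1.0518291206703645), array([586.60589521, 129.38012551,  96.34293498]))
[317. 177.] case xy [np.float64(-38.3), np.float64(-73.9)] (np.float64(0.9927163057290717), array([659.16742799, 145.42204552,  96.66382309]))
```

The back-left bottle is now at case (48,68), upright (cap top z≈97) and still inside its own cell. The others are where I put them. Nothing needs mending.

Next is shutting the lid: close the fingers, go over and behind it, and push it forward along its arc. First I'll work out the pose behind the lid.

```bash
cat >> h.py <<'E'
c0=np.array([578.1,166.9]);ex=np.array([-.2096,.978]);ey=np.array([-.978,-.2096])
def cw(x,y,z): return np.array([*(c0+x*ex+y*ey),z])
def P(deg,r=150):
    t=np.radians(deg);return 84-r*np.cos(t)+50*np.sin(t),62+r*np.sin(t)+50*np.cos(t)
E
python3 - <<'E'
from h import *
go(cw(171,0,300),12.1); go(cw(171,0,205),12.1)
E
```

```text
pos [581.2 133.8 265.1] yaw 12.26 rot [ 3.11  -0.017  0.214] F [-0.4 -0.2 -0.8] op 0.55 t 61.2
 tool shift [   5.  -202.9  -41.2] turn 0.16
pos [581.2 133.8 265.1] yaw 12.26 rot [ 3.11  -0.017  0.214] F [-0.4 -0.2 -0.8] op 0.55 t 61.2
 tool shift [   3.4 -205.8   53.7] turn 0.16
```

```bash
python3 -m pendant '[[2,0,-30,0],[4,-20,-41,0],[5,-70,-41,0],[5,-120,-41,0],[5,-170,-41,0],[5,-203,-41,0],[5,-203,-41,0],[5,-203,-41,0]]' 1; python3 - <<'E'
from h import *
go(cw(171,0,205),12.1)
q=shot('scene');cv2.imwrite('pics/s35z.png',cv2.resize(np.array(q['pixels'])[10:180,200:390,::-1],None,fx=4,fy=4,interpolation=cv2.INTER_CUBIC)[:600])
E
```

```text
t: 62.2
eef_pos: [541.9, 334.3, 299.0]
tcp_rot: [3.11, -0.016, 0.215]
ft_force: [-0.2, 0.5, 0.6]
opening: 0.002
pos [541.9 334.3 299. ] yaw 12.29 rot [ 3.11  -0.016  0.215] F [-0.2  0.5  0.6] op 0.002 t 62.2
 tool shift [-1.1 -2.7 94. ] turn 0.19
```

View pics/s35z.png

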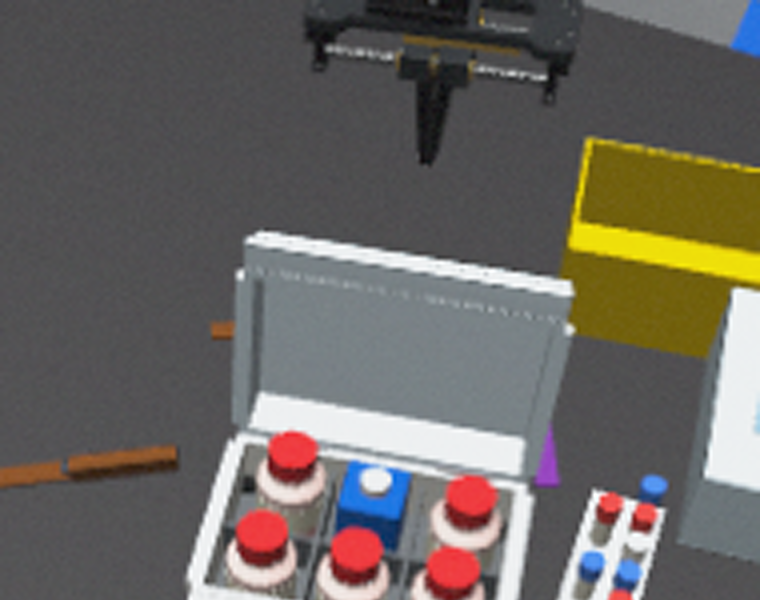

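The closed fingers are behind and above the lid, and they are clear. I'll lower them and then push the lid forward.

```bash
python3 -m pendant '[[-1,-3,40,0],[-1,-3,75,0],[-1,-3,94,0],[-1,-3,94,0]]'; python3 -m pendant '[[0,5,0,0],[0,10,0,0],[0,14,0,0],[0,14,0,0]]'; python3 -m pendant '[[0,4,0,0],[0,8,-2,0],[0,12,-4,0],[0,12,-4,0]]'
```

```text
t: 62.75
eef_pos: [542.6, 332.8, 204.1]
tcp_rot: [3.109, -0.014, 0.212]
ft_force: [0.7, -0.8, -0.4]
opening: 0.004
t: 63.25
eef_pos: [545.7, 318.8, 205.0]
tcp_rot: [3.109, -0.014, 0.212]
ft_force: [-0.5, -0.2, -0.2]
opening: 0.009
t: 63.75
eef_pos: [548.2, 306.7, 209.5]
tcp_rot: [3.109, -0.014, 0.212]
ft_force: [-0.5, -0.3, -0.4]
opening: 0.006
```

```bash
python3 - <<'E'
from h import *
go(cw(P(75)[0]+10,0,P(75)[1]))
q=shot('scene');cv2.imwrite('pics/s36z.png',cv2.resize(np.array(q['pixels'])[10:180,200:390,::-1],None,fx=4,fy=4,interpolation=cv2.INTER_CUBIC)[:600])
p=shot('wrist','w36')
E
```

```text
pos [548.2 306.7 209.5] yaw 12.12 rot [ 3.109 -0.014  0.212] F [-0.5 -0.3 -0.4] op 0.006 t 63.75
 tool shift [ 0.  39.8 -9. ] turn None
```

View pics/s36z.png

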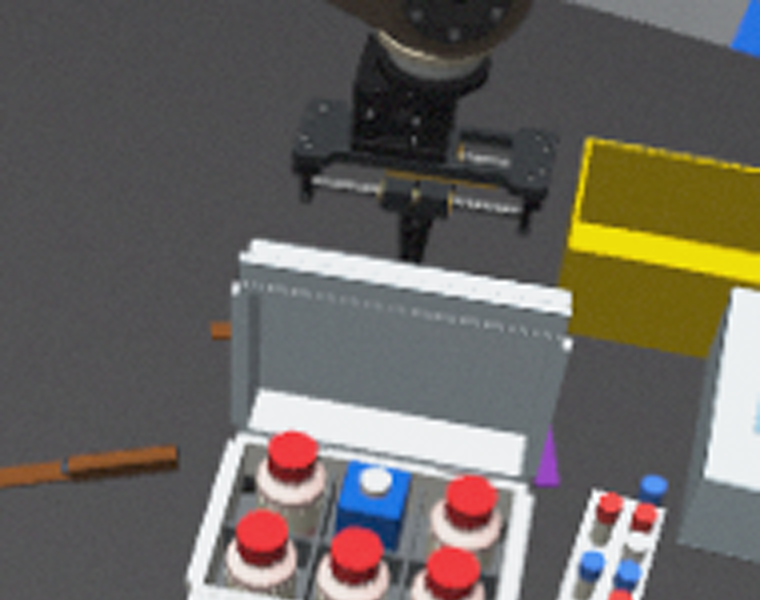

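View pics/w36.png

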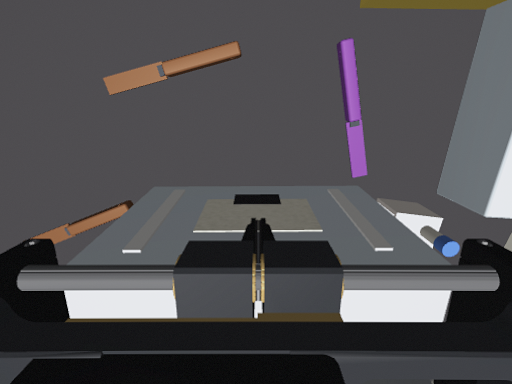

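The lid is following the fingers forward. I'll continue along the arc.

```bash
python3 -m pendant '[[0,12,-6,0],[0,26,-9,0],[0,40,-10,0],[0,53,-10,0],[0,67,-9,0],[0,80,-7,0],[0,80,-7,0]]'; python3 - <<'E'
from h import *
for d in(50,40,30,20): go(cw(P(d)[0]+10,0,P(d)[1]))
q=shot('scene');cv2.imwrite('pics/s37z.png',cv2.resize(np.array(q['pixels'])[10:180,200:390,::-1],None,fx=4,fy=4,interpolation=cv2.INTER_CUBIC)[:600])
p=shot('wrist','w37')
E
```

```text
t: 64.72
eef_pos: [565.1, 227.8, 218.9]
tcp_rot: [3.109, -0.014, 0.211]
ft_force: [0.3, -0.1, 0.3]
opening: 0.007
pos [565.1 227.8 218.9] yaw 12.07 rot [ 3.109 -0.014  0.211] F [ 0.3 -0.1  0.3] op 0.007 t 64.72
 tool shift [-0.2 26.  10.7] turn None
pos [565.1 227.8 218.9] yaw 12.07 rot [ 3.109 -0.014  0.211] F [ 0.3 -0.1  0.3] op 0.007 t 64.72
 tool shift [-0.3 50.3 23.8] turn None
pos [565.1 227.8 218.9] yaw 12.07 rot [ 3.109 -0.014  0.211] F [ 0.3 -0.1  0.3] op 0.007 t 64.72
 tool shift [-0.6 71.9 41. ] turn None
pos [565.1 227.8 218.9] yaw 12.07 rot [ 3.109 -0.014  0.211] F [ 0.3 -0.1  0.3] op 0.007 t 64.72
 tool shift [-0.8 90.2 61.6] turn None
```

View pics/s37z.png

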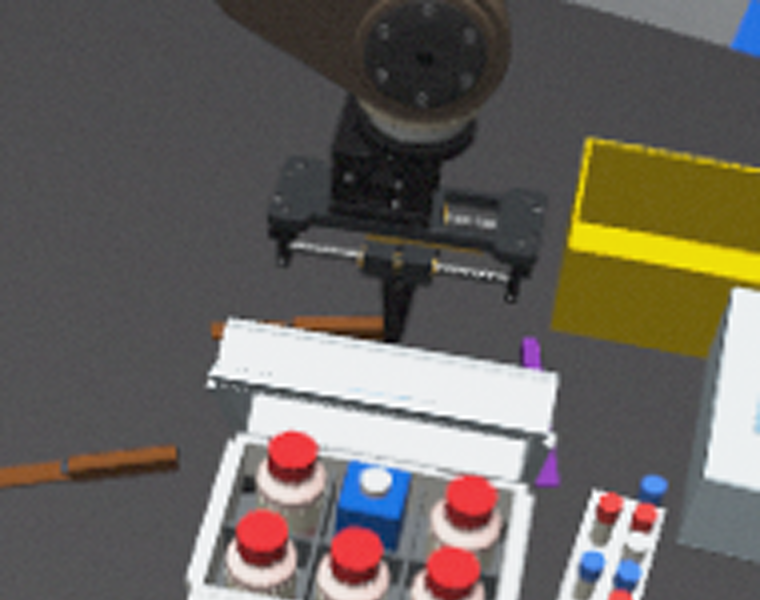

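View pics/w37.png

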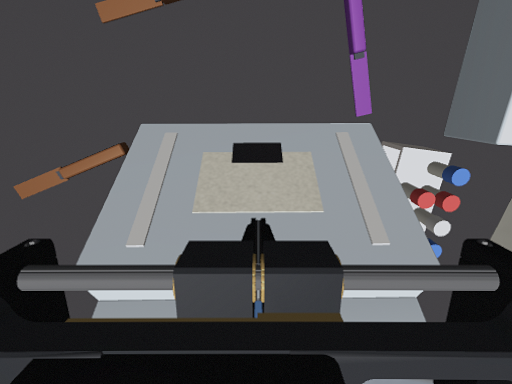

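```bash
python3 -m pendant '[[0,13,5,0],[0,26,11,0],[0,38,17,0],[0,50,24,0],[0,61,32,0],[0,72,41,0],[0,81,51,0],[0,81,51,0]]'; python3 - <<'E'
from h import *
for d in(20,10,0): go(cw(P(d)[0]+10,0,P(d)[1]))
q=shot('scene');cv2.imwrite('pics/s38z.png',cv2.resize(np.array(q['pixels'])[40:210,200:390,::-1],None,fx=4,fy=4,interpolation=cv2.INTER_CUBIC)[:600])
E
```

```text
t: 65.82
eef_pos: [582.7, 147.4, 169.7]
tcp_rot: [3.109, -0.013, 0.211]
ft_force: [0.3, -0.0, -0.0]
opening: 0.003
pos [582.7 147.4 169.7] yaw 12.07 rot [ 3.109 -0.013  0.211] F [ 0.3 -0.  -0. ] op 0.003 t 65.83
 tool shift [-0.6  9.5  9.7] turn None
pos [582.7 147.4 169.7] yaw 12.07 rot [ 3.109 -0.013  0.211] F [ 0.3 -0.  -0. ] op 0.003 t 65.83
 tool shift [-0.8 23.9 33.2] turn None
pos [582.7 147.4 169.7] yaw 12.07 rot [ 3.109 -0.013  0.211] F [ 0.3 -0.  -0. ] op 0.003 t 65.83
 tool shift [-1.2 34.  58.8] turn None
```

View pics/s38z.png

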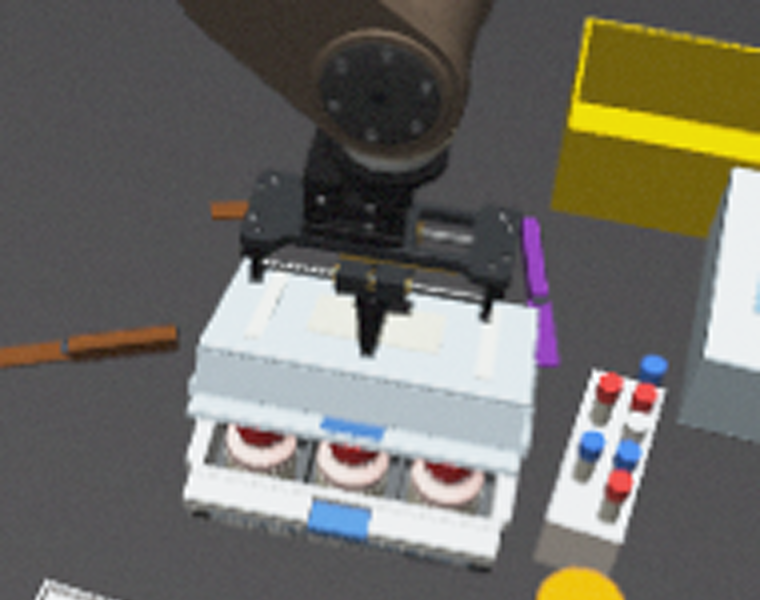

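```bash
python3 -m pendant '[[0,9,10,0],[0,17,21,0],[0,21,27,0],[0,24,33,0],[0,27,39,0],[0,29,46,0],[0,32,52,0],[0,32,52,0]]'; python3 -m pendant '[[0,1,3,0],[0,2,6,0],[0,2,6,0]]'; python3 -m pendant '[[0,0,2,0],[0,0,2,0]]'
```

```text
t: 66.88
eef_pos: [590.5, 114.9, 118.8]
tcp_rot: [3.109, -0.013, 0.211]
ft_force: [0.7, 0.4, -0.2]
opening: 0.004
t: 67.25
eef_pos: [591.0, 112.7, 112.8]
tcp_rot: [3.109, -0.013, 0.211]
ft_force: [-0.4, 1.1, 0.2]
opening: 0.005
t: 67.5
eef_pos: [591.1, 112.7, 112.3]
tcp_rot: [3.109, -0.014, 0.211]
ft_force: [-4.7, -1.1, 14.5]
opening: 0.001
```

It reaches z=112.3, the lid's shut height, with the push force rising to 14.5 N, so it is seated. I'll back off and inspect.

```bash
python3 -m pendant '[[0,0,1,0],[0,0,1,0]]'; python3 -m pendant '[[0,0,-30,0],[0,0,-80,0],[0,20,-100,0],[0,70,-120,0],[0,120,-140,0],[0,170,-140,0],[0,190,-140,0],[0,190,-140,0]]'; python3 - <<'E'
from h import *
go(None)
p=shot('wrist','w39')
q=shot('scene','s39');cv2.imwrite('pics/s39z.png',cv2.resize(np.array(q['pixels'])[90:280,150:390,::-1],None,fx=3.3,fy=3.1,interpolation=cv2.INTER_CUBIC)[:600])
E
```

```text
t: 67.75
eef_pos: [591.1, 112.7, 112.4]
tcp_rot: [3.109, -0.014, 0.211]
ft_force: [-2.7, -0.6, 10.5]
opening: 0.003
t: 68.75
eef_pos: [627.7, -69.5, 258.1]
tcp_rot: [3.109, -0.014, 0.209]
ft_force: [-0.2, 0.4, 0.0]
opening: 0.007
pos [627.7 -69.5 258.1] yaw 11.99 rot [ 3.109 -0.014  0.209] F [-0.2  0.4  0. ] op 0.007 t 68.75
```

View pics/w39.png

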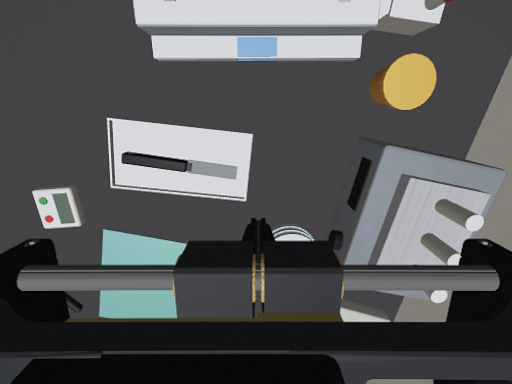

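View pics/s39.png

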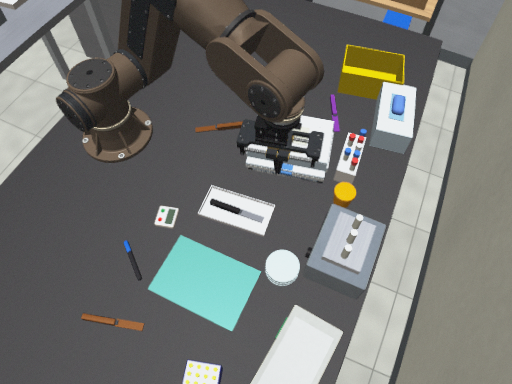

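The lid looks shut, the spatula is in its tray, and the mat is empty. I'll move the arm clear and compare with the first pictures: lid position, bystanders, spatula.

```bash
python3 -m pendant '[[0,50,0,0],[-30,110,0,0],[-80,160,0,0],[-130,200,0,0],[-180,240,0,0],[-220,280,0,0],[-240,310,0,0],[-240,310,0,0]]'; python3 -m pendant '[[-40,50,0,0],[-60,110,0,0],[-60,150,0,0],[-60,150,0,0]]'; python3 - <<'E'
from h import *
go(None)
a=cv2.imread('pics/scene0.png');q=shot('scene','s40');b=cv2.imread('pics/s40.png')
ca=a[95:190,235:345];cb=b[95:190,235:345]
f=lambda x:cv2.resize(x,None,fx=5,fy=3.1,interpolation=cv2.INTER_CUBIC)
cv2.imwrite('pics/cmp.png',np.vstack([f(ca),f(cb)]))
d=cv2.absdiff(a,b).max(2)
print('case diff mean',d[100:185,240:340].mean(),(d[100:185,240:340]>40).sum())
cv2.imwrite('pics/diff.png',d)
T=shot('top','t40')
for n,p in(('S',q),('T',T)):
  for f in vision.regions_of(p,'spatula'):
    v,u=np.nonzero(np.array(f['pixels']));c=atz(p,(u.mean(),v.mean()),12)
    if abs(c[0]-515)<70 and abs(c[1]+95)<60:
        Pt=np.array([atz(p,(x,y),13)[:2] for x,y in zip(u,v)]);mu=Pt.mean(0);e,V=np.linalg.eigh(np.cov((Pt-mu).T));dd=V[:,1]*np.sign(V[0,1]);s=(Pt-mu)@dd
        print(n,f['confidence'],mu+dd*s.min(),mu+dd*s.max())
E
```

```text
t: 69.85
eef_pos: [457.1, -422.0, 264.7]
tcp_rot: [3.109, -0.014, 0.21]
ft_force: [0.2, 0.4, -1.4]
opening: 0.001
t: 70.35
eef_pos: [430.9, -581.4, 267.4]
tcp_rot: [3.111, -0.013, 0.21]
ft_force: [0.4, 0.6, -1.0]
opening: 0.002
pos [ 430.9 -581.4  267.4] yaw 12.02 rot [ 3.111 -0.013  0.21 ] F [ 0.4  0.6 -1. ] op 0.002 t 70.35
case diff mean 1.8130588235294118 0
S 0.76 [432.86764289 -99.47880363] [600.20105767 -89.73761856]
T 0.57 [ 437.34721511 -101.12636825] [603.53575831 -91.04008839]
```

View pics/cmp.png

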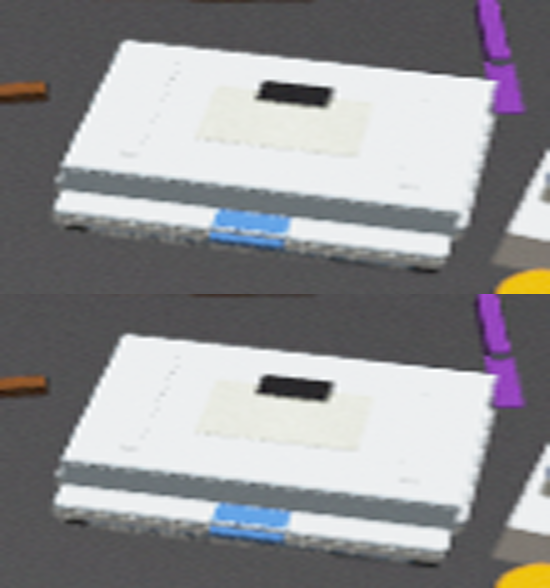

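View pics/diff.png

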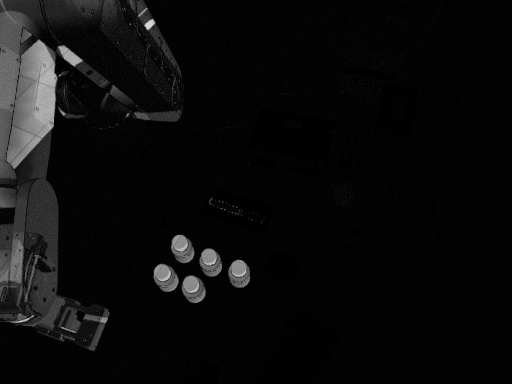

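View pics/t40.png

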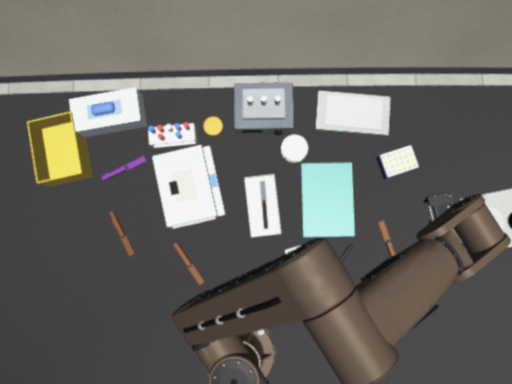

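The case matches the first picture (no pixel differs by more than 40), so the lid is fully shut. The rest of the difference picture shows only the bottles gone from the mat, the arm, and a spatula shift of about 3 mm within its tray. The arm touches nothing, so I'm handing in.

```bash
python3 - <<'E'
from h import *
print(job.job_done())
E
```

```text
the job is handed in; nothing more can be done
None
```

The job is done and handed in at about 70 s of robot time. `job_done` gives no verdict, so this rests on my own checks.

**What I did:**
- **Lid opened:** I took the black-handled spatula from the tray, levered the lid up at the pry slot and swung it to its stop, where the push force rose to 18 N. The spatula then went back in its tray.
- **Bottles:** all five stand in their own cells, with the cool pack left in the middle back cell.
- **Lid shut:** I pushed it down with the closed fingers. It seated at z = 112 mm with a push of about 14 N.

**Last checks:**
- **Lid and bench:** in the scene camera, no pixel over the case differs from the first picture by more than 40 grey levels. Elsewhere only the arm, the missing bottles and the spatula's small shift show, so the bystanders are where they were.
- **Spatula:** it lies inside the tray, about 3 mm from where it started.
- **Bottles:** before the lid was shut, all five cap tops measured 96–97 mm, so they stood upright.

**Disagreements:**
- The back-left bottle had moved about 12 to 16 mm within its cell after I placed it. I put it down to the announced knock, but I may have touched it. It stayed upright and in its cell, so I left it.
- The tool's orientation drifted by about 2° over the run, with no visible effect on the result.

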